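Lever off the pump unit's filter cover

TASK

Pick up the pry bar, push its blade into the notch under the front end of the snug grey filter cover and lever that end up by bearing down on the handle until it clicks past its detent and stays propped up. Lay the bar back down on the bench, then lift the cover off by its raised end and set it down, top side up and flat, in the tray. Leave the two flasks and the jar standing where they are.

Things in the scene. Friction and masses are not known exactly. Their poses are not given: they have to be found in the camera images.
- unit: White pump unit, a fixed box 170 (x) x 120 (y) x 117 mm high. Origin: centre of its underside; x runs from its front face (x = -85, nearest the robot, black panel) to its rear, z up. A recess in its top, 58 mm wide, x -73 to 52, holds the cover flush. Two spring balls in the recess's side walls (x = -47) are the detent: about 10 N holds the cover's front end down.
- notch (a point): Fulcrum: middle of the outer edge of the pry notch's floor, in the unit's front face, 93 mm above the bench; axes as the unit's. The notch, 46 mm wide, is cut through the 12 mm thick front rim, open to the front and above. Its level floor runs 137 mm inward, on under the cover, leaving a gap 10 mm high under the seated cover.
- cover: Grey cover, 0.11 kg, 120 (x) x 56 (y) x 14 mm: a block 116 (x -60 to 56) x 50 x 11 mm on a flange 120 x 56 x 3 mm; dark vent stripes on its rear half. Origin: centre of its underside; z up to its top side, x as the unit's when fitted. Seated, its underside is 103 mm above the bench and its top flush with the unit's.
- cover_front (a point): Middle of the cover's lower front edge (cover x = -60, z = 0), 103 mm high when seated. Lever it up level, 20 mm or more (blade centred in the notch; the rear end stays down as pivot): the balls snap under the flange and keep this end propped about 14 mm up, so that the block's sides, 50 mm apart, can be gripped just above the unit's top, within some 40 mm of this end.
- bar: Pry bar 190 mm long, lying on the bench, 0.14 kg: black square handle 105 x 24 x 24 mm and a straight flat steel blade 85 mm long, 36 mm wide, 4 mm thick, on the handle's centre line, flat side level. Origin: middle of the handle, on its axis (12 mm above the bench at the start); x points to the blade's tip, z up.
- bar_tip (a point): Tip of the blade, 137.5 mm from the bar's origin along its x.
- tray: White open tray 220 (x) x 190 (y) x 22 mm high, walls and floor 5 mm thick, fixed. Origin: centre of its underside, z up.
- flask_a: Amber glass flask, 72 mm wide, 145 mm high; origin: centre of its base, z up. Leave alone.
- flask_b: Clear glass flask, 65 mm wide, 145 mm high; origin: centre of its base, z up. Leave alone.
- jar: Clear jar with white cap, 60 mm wide, 90 mm high; origin: centre of its base, z up. Leave alone.
There are look-alikes about, which are no part of the job. Several things look just like the bar: the one meant starts nearest to the robot's base. Of the things shaped like the cover, the grey one is meant.

How it is judged (in metres and radians):
On the way, in this order (a step that is already met when the one before it is completed fails the run):
1. the bar, its tip pointing up by at least 0.1 rad, levers the cover's front end up by more than 8 mm (contact force between bar and cover above 0.5 N and angle between bar's own x axis and vertical below 1.47 rad and z of cover_front in the frame of unit above 0.111 m and contact force between the fingers and cover below 0.1 N), for 0.1 s.
2. the cover's front end stays propped more than 8 mm up on its detent, with the bar laid on the bench and let go (z of cover_front in the frame of unit above 0.111 m and contact force between cover and unit above 0.1 N and contact force between the fingers and cover below 0.1 N and contact force between the fingers and bar below 0.1 N and height (world z) of bar below 0.03 m), for 0.2 s.
3. the cover is lowered into the tray while held (underside within 35 mm of the bench) (contact force between the fingers and cover above 0.2 N and z of cover in the frame of tray below 0.035 m and x of cover in the frame of tray between -0.09 and 0.09 m and y of cover in the frame of tray between -0.08 and 0.08 m), for 0.05 s.
At the end, for the whole second after the job is handed in: The cover lies at rest inside the tray, on its floor (underside within 12 mm of the bench level), top side up within 0.12 rad of level; the bar lies at rest on the bench (its origin under 30 mm high), touching neither tray, unit nor cover (z of cover in the frame of tray below 0.012 m and angle between cover's own z axis and vertical below 0.12 rad and x of cover in the frame of tray between -0.09 and 0.09 m and y of cover in the frame of tray between -0.08 and 0.08 m and linear speed of each of cover, bar below 0.02 m/s and height (world z) of bar below 0.03 m and contact force between bar and tray below 0.1 N and contact force between bar and unit below 0.1 N and contact force between bar and cover below 0.1 N).
It fails at once if the amber flask is tipped by more than 0.4 rad or shifted by more than 30 mm (angle between flask_a's own z axis and vertical above 0.4 rad or distance of flask_a from where it was at the start of the episode above 0.03 m).
It fails at once if the clear flask is tipped by more than 0.4 rad or shifted by more than 30 mm (angle between flask_b's own z axis and vertical above 0.4 rad or distance of flask_b from where it was at the start of the episode above 0.03 m).
It fails at once if the jar is tipped by more than 0.4 rad or shifted by more than 30 mm (angle between jar's own z axis and vertical above 0.4 rad or distance of jar from where it was at the start of the episode above 0.03 m).
It also fails if it takes over 72 s, if anything falls off the work surface, if the arm or the gripper's body presses on something with over 40 N, if the wrist force passes 120 N, or if a joint passes its speed limit or range.

ROBOT

A 6-joint arm with a two-finger parallel gripper is mounted at the origin on the work surface. World frame = base frame: x ahead of the robot, y to its left, z up, the work surface at z = 0. Lengths are in mm, angles in rad, forces in N, time in s.
With the tool pointing down it reaches from about 275 to 750 mm from the base axis. Payload 10.2 kg.
Tool frame: the origin (TCP) lies at the very end of the fingers, on their centre line; the grasp point (between the pads) lies 19 mm behind it; x points along the fingers, y is the direction in which the jaws open and shut, and the axes are right-handed (so a half turn about x gives the same grasp; the last joint's range is limited). The gripper opens to 88 mm and grips with 3 to 60 N. Pads are 18 mm wide; open, the fingers measure 123 mm over their backs; the gripper's body (75 mm by 187 mm) begins 45 mm behind the grasp point.
Start: joints at [1.113, 0.313, 1.498, -0, 1.331, -0.223], TCP at [122.153, 510.598, 238.72] pointing down, gripper open.
Joint ranges: [-2.94, 2.94], [-0.97, 2.17], [0.19, 2.56], [-1.23, 4.37], [0.02, 3.11], [-2.88, 2.88]. Speed limits (rad/s): [2.39, 2.39, 3.01, 3.14, 3.14, 3.14].

INTERFACE

Orientations are given as a rotation vector (axis times angle).
In Python, from cell import env gives the robot as it stands.
- The arm moves only by the tool step_arm, never from a script. Its argument "commands" is a list of rows, each a list of 3 entries, a list of its own where there are three numbers: the shift along the tool's x, y, z in m, then the turn, a rotation vector about the tool's x, y, z in rad, then the closure in counts, from 0 (fully open) to 255 (shut). In form: [[[dx, dy, dz], [rx, ry, rz], jaw], ...]. A call has 1 to 8 rows; each row shifts and turns the commanded pose from where the row before left it, along the tool's axes as they then stand; what a row does not reach is not made up. A row lasts 1/8 s, in which the tool goes at most 62.5 mm and 10.7 degrees, less where a joint would pass 70% of its speed; a pose out of reach is approached as far as the arm can. A call is refused whole if a number of a shift passes 0.0625 or a number of a turn 0.188, either way. A call with a gripper value outside its range is refused whole. The fingers move at their own pace and stop on an object; the grip force is fixed at half the most. Time passes only in rows, so rows that do not move let the fingers close. It gives the time, the measured TCP pose, the force and the opening at its end, in the units of the state.
- env.state(): the state, without advancing time (a new reading comes with each control period).
- env.grab_frame(name): name is "scene" or "top" or "wrist"; returns the picture (480x640x3 uint8, blue, green, red); there is no depth.
- env.get_calibration(name): a dict with "mtx" (3x3 intrinsics, pixels), "rvec" (rotation vector, rad) and "tvec" (3), from world to camera coordinates, as OpenCV has them; the wrist camera has in their place "tool_from_camera" (4x4, takes a point from camera to tool coordinates, whose origin is the TCP and whose axes are the tool frame's). Camera axes: x right, y down, z forward; pixel columns grow to the right and rows downward; lengths in mm; the calibration is good to about 2 mm. The wrist camera is an equidistant fisheye: a pixel r from the principal point sees the ray r / f radians off the axis. A picture is of the moment at which its call begins: read the wrist's pose just before it. get_calibration takes no time and is no camera call.
- env.sign_off(): hands the job in, once; it reports no verdict.
Trained networks look in the newest picture that a camera, given by its name, has taken for a name from the list of things; names that differ only in an ending like _2 or _b are one class to them, and where a whole thing is asked for, a point or a joint stands for the part that bears it (a point fixed in the world has none). Each returns a list of dicts, best first, with "confidence" (0 to 1); they miss things now and then, are a little off and sometimes report something else, mostly with a low value. They report only what shows in the picture. A call takes as long as a camera call. They do not tell look-alikes from the thing itself.
- env.masks_of(camera, label): "pixels" (480x640 bool, what is visible of it) and "rect" ([left, top, right, bottom] in pixels, round what is visible of it).
- env.spot_point(camera, label): "position" ([row, column] in pixels: a listed point, or the origin of a listed thing).
The state is a dict: "time_s": time; "qpos": joint angles; "qd": joint speeds; "tau": joint torques, N m; "ee_pos": TCP position; "tool_rot": TCP orientation; "ft_force": force on the tool from outside, world axes, zero at the start; "moment": the same for the moment, N m; "width": finger opening in mm.
Only numpy, scipy, OpenCV 4.12 (cv2) and the standard library are available. Lean on these libraries where they do the work, as an engineer would, in place of code of your own. Each camera call takes 0.05 s, during which the arm holds its last target.

## Working session

There is one attempt and no reset: what is moved stays moved. The work goes in short steps, Python scripts to look and compute and a tool call to move; the robot and the scene stay as the last step left them, time stands still between calls to the robot, and variables do not carry over. Pictures are saved under pics/ and viewed, and the job is handed in when it is done.

Besides the shell and the picture viewer there is one more tool, called after ">>>" as name([rows], argument=value, ...), one row to a line, values as JSON. step_arm: Moves the arm, as the interface text tells. Its arguments: {"type":"object","properties":{"commands":{"type":"array"}},"required":["commands"]}

```bash
ls; mkdir -p pics
cat > h.py <<'E'
import numpy as np, cv2
from cell import env
from scipy.spatial.transform import Rotation as R
E
python3 - <<'E'
from h import *
print(env.state())
for c in ("scene","top","wrist"):
    im=env.grab_frame(c); cv2.imwrite(f"pics/{c}0.png",im); print(c,env.get_calibration(c))
E
```

```text
pics
{'time_s': 0.0, 'qpos': array([ 1.11262040e+00,  3.13468930e-01,  1.49841624e+00, -3.48892592e-05,
        1.33100066e+00, -2.23415412e-01]), 'qd': array([-0.00058687,  0.00021764,  0.00102752,  0.00035661,  0.00153709,
        0.00023416]), 'tau': array([-1.00952668e-03, -4.02210653e+01, -2.52264690e+01,  6.93681766e-02,
        3.53447360e-02, -1.08051647e-04]), 'ee_pos': array([122.03896405, 510.37073395, 238.15922964]), 'tool_rot': array([ 0.18333958,  1.56332822, -0.18527561]), 'ft_force': array([-0.14135426,  0.00978501, -0.13941756]), 'moment': array([-0.02226079, -0.01802653,  0.03276842]), 'width': 87.99172515580003}
scene {'mtx': array([[572.09100921,   0.        , 313.31627638],
       [  0.        , 572.09100921, 241.92343473],
       [  0.        ,   0.        ,   1.        ]]), 'rvec': array([ 0.98747843,  2.26498912, -1.26713562]), 'tvec': array([ 503.2033153 , -135.26300167, 1592.00814375])}
top {'mtx': array([[458.55658539,   0.        , 313.45147012],
       [  0.        , 458.55658539, 233.69269897],
       [  0.        ,   0.        ,   1.        ]]), 'rvec': array([ 2.15164424, -2.17265596,  0.19812559]), 'tvec': array([-101.08163723,  602.00543208,  911.50123019])}
wrist {'mtx': array([[371.64829954,   0.        , 320.05217057],
       [  0.        , 371.64829954, 234.48110098],
       [  0.        ,   0.        ,   1.        ]]), 'tool_from_camera': array([[ 1.77277578e-06, -3.01297218e-01,  9.53530276e-01,
        -1.46300330e+02],
       [ 9.99998955e-01,  1.37887770e-03,  4.33839651e-04,
        -1.09147974e+00],
       [-1.44551632e-03,  9.53529279e-01,  3.01296906e-01,
        -7.76108842e+01],
       [ 0.00000000e+00,  0.00000000e+00,  0.00000000e+00,
         1.00000000e+00]])}
```

View pics/scene0.png

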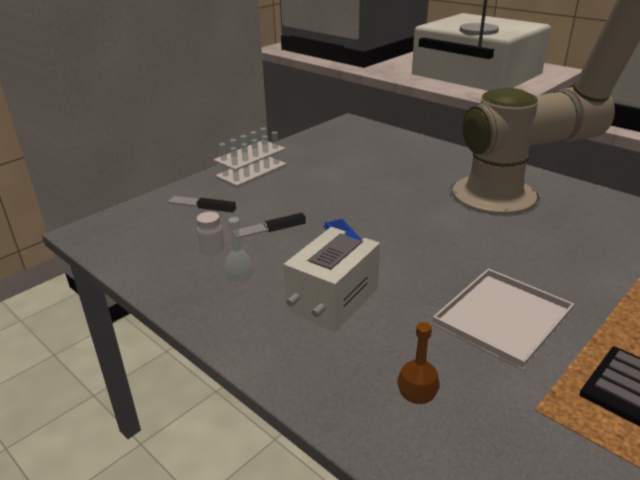

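View pics/top0.png

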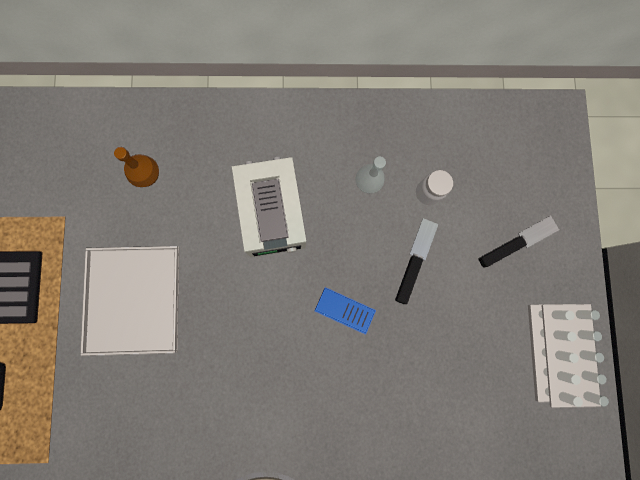

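View pics/wrist0.png

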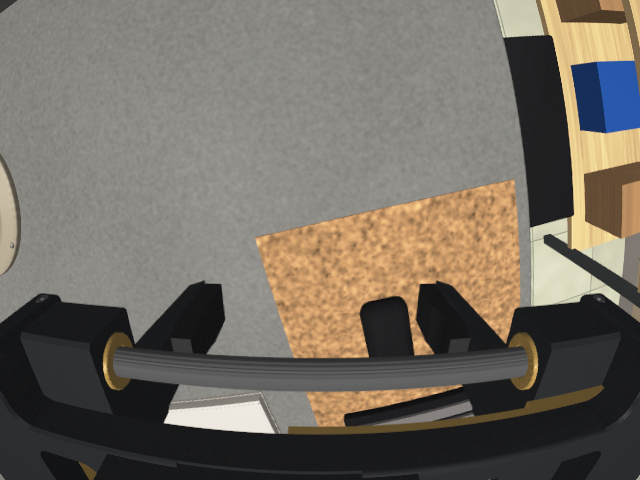

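```bash
cat >> h.py <<'E'
def cal(c):
    k=env.get_calibration(c); return k["mtx"],R.from_rotvec(k["rvec"]).as_matrix(),k["tvec"]
def back(c,uv,z):
    K,Rm,t=cal(c); C=-Rm.T@t
    d=Rm.T@np.linalg.inv(K)@np.array([uv[0],uv[1],1.]); return C+d*(z-C[2])/d[2]
def proj(c,P):
    K,Rm,t=cal(c); q=(Rm@np.atleast_2d(P).T).T+t; q=q@K.T; return q[:,:2]/q[:,2:]
E
python3 - <<'E'
from h import *
for c in ("top","scene"):
    for l in ("unit","cover","bar","tray","flask_a","flask_b","jar"):
        for d in env.masks_of(c,l): 
            ys,xs=np.nonzero(d["pixels"]); print(c,l,round(d["confidence"],2),d["rect"],xs.mean().round(1),ys.mean().round(1))
    for l,z in (("unit",0),("notch",93),("cover",103),("cover_front",103),("bar",12),("bar_tip",12),("tray",0),("flask_a",0),("flask_b",0),("jar",0)):
        for d in env.spot_point(c,l):
            p=d["position"]; print(c,l,round(d["confidence"],2),np.round(p,1),back(c,(p[1],p[0]),z).round(1))
im=cv2.imread("pics/top0.png")
cv2.imwrite("pics/t_unit.png",cv2.resize(im[150:265,210:330],None,fx=5,fy=5,interpolation=cv2.INTER_CUBIC))
cv2.imwrite("pics/t_bar.png",cv2.resize(im[205:315,370:570],None,fx=4,fy=4,interpolation=cv2.INTER_CUBIC))
print(env.state()["time_s"])
E
```

```text
top unit 0.71 [232.1, 156.5, 306.8, 256.9] 268.5 205.5
top cover 0.94 [250.7, 178.4, 290.0, 241.6] 269.4 209.9
top cover 0.73 [314.0, 289.6, 377.0, 331.8] 345.0 310.1
top bar 0.87 [480.8, 216.0, 559.3, 267.5] 520.1 241.1
top bar 0.78 [396.9, 218.5, 437.2, 302.4] 416.0 258.7
top tray 0.93 [81.3, 245.0, 179.1, 353.2] 130.4 300.2
top flask_a 0.94 [113.9, 148.5, 161.7, 185.8] 138.2 167.7
top flask_a 0.86 [355.4, 156.9, 387.8, 191.7] 371.1 176.0
top flask_b 0.94 [113.9, 148.5, 161.7, 185.8] 138.2 167.7
top flask_b 0.86 [355.4, 156.9, 387.8, 191.7] 371.1 176.0
top jar 0.86 [416.8, 171.2, 452.2, 205.1] 434.3 187.0
top unit 0.62 [213.1 271.7] [654.1 -17.4   0. ]
top notch 0.89 [247.8 273.2] [566.6 -25.5  93. ]
top cover 0.86 [309.6 343.6] [ 444.9 -160.9  103. ]
top cover 0.68 [211.2 271.2] [638. -22. 103.]
top cover_front 0.91 [238.9 272.1] [582.9 -23.9 103. ]
top bar 0.95 [278.9 409.5] [ 506.4 -313.4   12. ]
top bar 0.85 [247.1 503.1] [ 573.4 -522.7   12. ]
top bar_tip 0.73 [225.7 552.9] [ 620.1 -638.1   12. ]
top bar_tip 0.66 [219.9 433.2] [ 634.7 -371.4   12. ]
top tray 0.62 [297.9 133.3]
[... 1173 characters left out ...]
scene cover_front 0.64 [247.  352.3] [596.1 -12.5 103. ]
scene cover_front 0.62 [244.5 351.3] [590.1 -20.3 103. ]
scene cover_front 0.56 [388.9 418.8] [828.7 314.1 103. ]
scene bar 0.76 [203.8 217.3] [ 563.7 -517.5   12. ]
scene bar 0.59 [220.2 284.7] [ 504.6 -315.5   12. ]
scene bar 0.57 [299.5 333. ] [667.  -3.  12.]
scene bar_tip 0.61 [199.6 171.2] [ 632.9 -633.6   12. ]
scene tray 0.7 [317.8 504.7] [471.  280.7   0. ]
scene flask_a 0.97 [279.6 238.5] [ 742.6 -217.5    0. ]
scene flask_a 0.64 [387.7 416.9] [742.5 259.6   0. ]
scene flask_b 0.97 [279.6 238.5] [ 742.6 -217.5    0. ]
scene flask_b 0.64 [387.7 416.9] [742.5 259.6   0. ]
scene jar 0.93 [251.1 213.4] [ 707.3 -352.7    0. ]
1.85
```

```bash
sleep 1
```

```text
(no output)
```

View pics/t_unit.png

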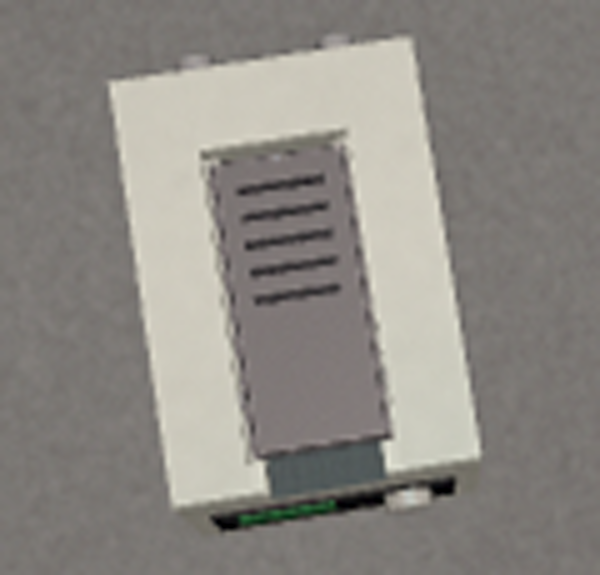

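View pics/t_bar.png

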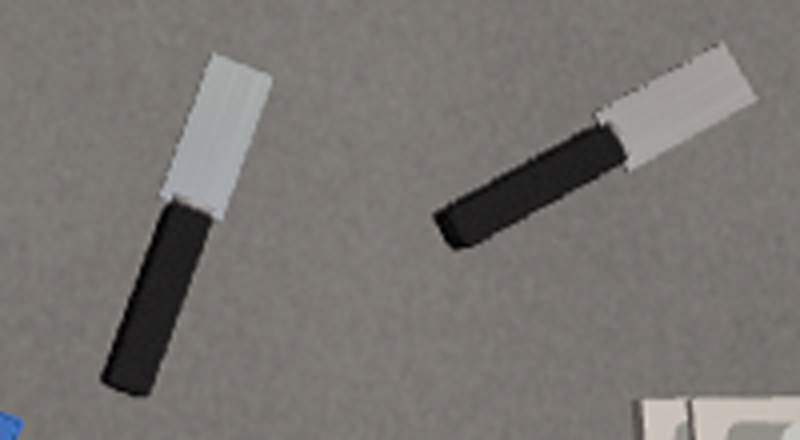

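Run:
```python
from h import *
from scipy.optimize import least_squares
def conv(p,s,o): return (np.array(p,float)+.5)/s-.5+np.array(o)
def fit(P,px,x0,c="top"):
    def f(v):
        Q=P@R.from_euler('z',v[2]).as_matrix().T+[v[0],v[1],0]
        return (proj(c,Q)-px).ravel()
    r=least_squares(f,x0); print(np.round(r.x,4),"res",np.abs(r.fun).max().round(2)); return r.x
U=np.array([[85,60,117],[85,-60,117],[-85,-60,117],[-85,60,117],[-85,23,93],[-85,-23,93]],float)
u=fit(U,conv([(109,82),(412,38),(480,457),(173,507),(272,497),(386,481)],5,(210,150)),[650,-20,0.1])
# cover top block corners
B=np.array([[137.5,18,14],[137.5,-18,14],[52.5,18,14],[52.5,-18,14],[-52.5,12,24],[-52.5,-12,24]],float)
b=fit(B,conv([(213,53),(272,77),(160,195),(222,221),(102,381),(149,396)],4,(370,205)),[510,-313,-.35])
im=cv2.imread("pics/top0.png")
cv2.imwrite("pics/t_tray.png",cv2.resize(im[240:360,75:185],None,fx=5,fy=5,interpolation=cv2.INTER_CUBIC))
# scene overlay check
im=cv2.imread("pics/scene0.png")
for v,P in((u,U),(b,B)):
    Q=P@R.from_euler('z',v[2]).as_matrix().T+[v[0],v[1],0]
    for q in proj("scene",Q): cv2.circle(im,tuple(int(round(k*16)) for k in q),8,(0,0,255),-1,shift=4)
cv2.imwrite("pics/s_chk.png",cv2.resize(im[190:340,230:390],None,fx=4,fy=4))
```

```text
[ 6.511295e+02 -1.716700e+01  1.520000e-01] res 0.39
[ 5.059597e+02 -3.110127e+02 -4.010000e-01] res 0.66
```

View pics/s_chk.png

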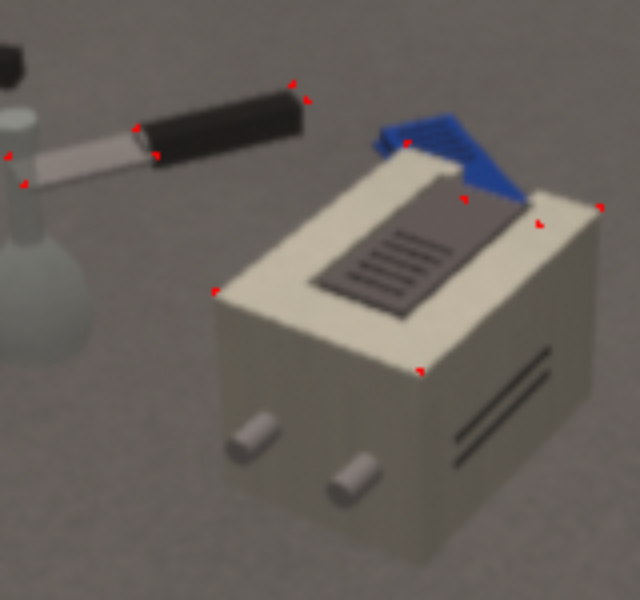

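View pics/t_tray.png

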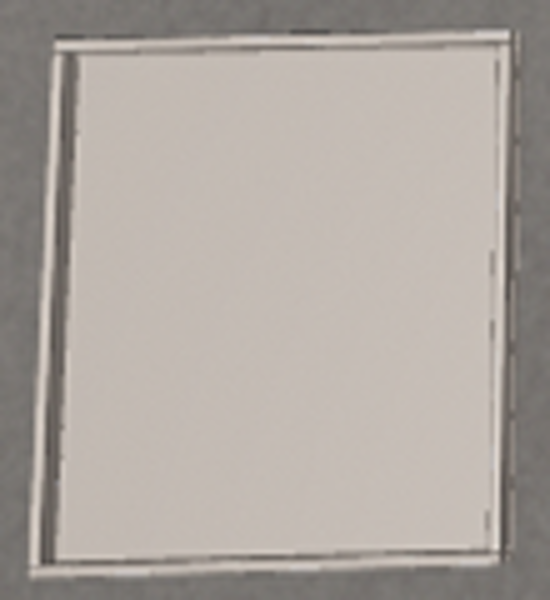

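```bash
cat >> h.py <<'E'
def tool(yaw,pitch=0.):
    # tool x down, tool z horizontal along yaw; pitch>0 tips tool z (bar tip) up
    return R.from_euler('z',yaw)*R.from_euler('y',np.pi/2-pitch)
def pose():
    s=env.state(); return s["ee_pos"],R.from_rotvec(s["tool_rot"]),s
def yp(Rt):
    m=Rt.as_matrix(); z=m[:,2]; return np.arctan2(z[1],z[0]),np.arcsin(z[2]), np.arcsin(m[2,1])
def plan(pt,Rt,n,jaw,p0=None,R0=None):
    if p0 is None: p0,R0,_=pose()
    w=(R0.inv()*Rt).as_rotvec()/n; p=np.array(p0);Rc=R0
    for i in range(n):
        goal=p0+(np.array(pt)-p0)*(i+1)/n
        d=np.round(Rc.inv().apply(goal-p)/1000,4); ww=np.round(w,3)
        print("[%s,%s,%d],"%(d.tolist(),ww.tolist(),jaw))
        p=p+Rc.apply(d*1000); Rc=Rc*R.from_rotvec(ww)
    print("end err",np.round(np.array(pt)-p,2),(Rc.inv()*Rt).as_rotvec().round(4))
    return p,Rc
def st():
    p,Rt,s=pose(); print("t",round(s["time_s"],2),"p",p.round(1),"yaw/pitch/roll",np.round(yp(Rt),4),"F",s["ft_force"].round(1),"M",s["moment"].round(2),"w",round(s["width"],1),"q",s["qpos"].round(2))
E
python3 - <<'E'
from h import *
st()
b=np.array([506,-311]);yaw=-.401
g=b+5*np.array([np.cos(yaw),np.sin(yaw)])
print(g)
p,r=plan([g[0],g[1],130],tool(yaw),16,0)
E
```

```text
t 1.85 p [122.2 510.6 238.7] yaw/pitch/roll [-0.2349 -0.      0.    ] F [ 0.2 -0.2 -0.3] M [ 0.02 -0.02  0.  ] w 88.0 q [ 1.11  0.31  1.5   0.    1.33 -0.22]
[ 510.60335558 -312.95169604]
[[0.0068, -0.0444, 0.0356],[0.01, -0.0, -0.0],0],
[[0.0068, -0.0441, 0.036],[0.01, -0.0, -0.0],0],
[[0.0068, -0.0436, 0.0365],[0.01, -0.0, -0.0],0],
[[0.0068, -0.0434, 0.0369],[0.01, -0.0, -0.0],0],
[[0.0068, -0.0429, 0.0373],[0.01, -0.0, -0.0],0],
[[0.0068, -0.0426, 0.0378],[0.01, -0.0, -0.0],0],
[[0.0068, -0.0422, 0.0382],[0.01, -0.0, -0.0],0],
[[0.0068, -0.0418, 0.0386],[0.01, -0.0, -0.0],0],
[[0.0067, -0.0414, 0.039],[0.01, -0.0, -0.0],0],
[[0.0068, -0.0411, 0.0394],[0.01, -0.0, -0.0],0],
[[0.0068, -0.0406, 0.0399],[0.01, -0.0, -0.0],0],
[[0.0068, -0.0402, 0.0402],[0.01, -0.0, -0.0],0],
[[0.0068, -0.0399, 0.0407],[0.01, -0.0, -0.0],0],
[[0.0068, -0.0394, 0.041],[0.01, -0.0, -0.0],0],
[[0.0068, -0.039, 0.0415],[0.01, -0.0, -0.0],0],
[[0.0068, -0.0386, 0.0418],[0.01, -0.0, -0.0],0],
end err [ 0.01  0.03 -0.  ] [ 0.0061 -0.     -0.    ]
```

>>> step_arm([
  [[0.0068, -0.0444, 0.0356], [0.01, 0, 0], 0],
  [[0.0068, -0.0441, 0.036], [0.01, 0, 0], 0],
  [[0.0068, -0.0436, 0.0365], [0.01, 0, 0], 0],
  [[0.0068, -0.0434, 0.0369], [0.01, 0, 0], 0],
  [[0.0068, -0.0429, 0.0373], [0.01, 0, 0], 0],
  [[0.0068, -0.0426, 0.0378], [0.01, 0, 0], 0],
  [[0.0068, -0.0422, 0.0382], [0.01, 0, 0], 0],
  [[0.0068, -0.0418, 0.0386], [0.01, 0, 0], 0],
])

```text
time_s: 2.85
ee_pos: [317.0, 97.0, 184.5]
tool_rot: [0.248, 1.555, -0.247]
ft_force: [1.8, 0.9, 0.1]
width: 88.4
```

>>> step_arm([
  [[0.0067, -0.0414, 0.039], [0.01, 0, 0], 0],
  [[0.0068, -0.0411, 0.0394], [0.01, 0, 0], 0],
  [[0.0068, -0.0406, 0.0399], [0.01, 0, 0], 0],
  [[0.0068, -0.0402, 0.0402], [0.01, 0, 0], 0],
  [[0.0068, -0.0399, 0.0407], [0.01, 0, 0], 0],
  [[0.0068, -0.0394, 0.041], [0.01, 0, 0], 0],
  [[0.0068, -0.039, 0.0415], [0.01, 0, 0], 0],
  [[0.0068, -0.0386, 0.0418], [0.016, 0, 0], 0],
])

```text
time_s: 3.85
ee_pos: [511.2, -314.8, 129.8]
tool_rot: [0.315, 1.548, -0.315]
ft_force: [0.4, -0.1, -0.5]
width: 88.2
```

Run:
```python
from h import *
st()
im=env.grab_frame("wrist"); cv2.imwrite("pics/w1.png",im)
st()
```

```text
t 3.85 p [ 511.2 -314.8  129.8] yaw/pitch/roll [-4.015e-01  2.000e-04  0.000e+00] F [ 0.4 -0.1 -0.5] M [ 0.04 -0.02 -0.02] w 88.2 q [-0.75  0.58  1.4   0.    1.17 -1.92]
t 3.9 p [ 512.3 -320.   128. ] yaw/pitch/roll [-0.4051  0.0012 -0.0013] F [-3.1 -2.3 -1.1] M [-0.12  0.1   0.01] w 88.2 q [-0.75  0.58  1.39 -0.    1.17 -1.92]
```

View pics/w1.png

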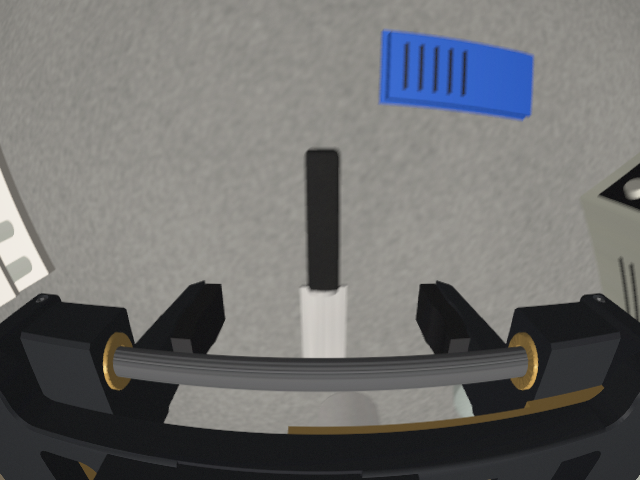

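```bash
cat >> h.py <<'E'
def wback(uv,z,p,Rt):
    k=env.get_calibration("wrist"); K=k["mtx"]; T=k["tool_from_camera"]
    d=np.array([uv[0]-K[0,2],uv[1]-K[1,2]]); r=np.hypot(*d); th=r/K[0,0]
    v=np.array([*(np.sin(th)*d/max(r,1e-9)),np.cos(th)])
    o=p+Rt.apply(T[:3,3]); w=Rt.apply(T[:3,:3]@v)
    return o+w*(z-o[2])/w[2]
def wproj(P,p,Rt):
    k=env.get_calibration("wrist"); K=k["mtx"]; T=np.linalg.inv(k["tool_from_camera"])
    c=(T[:3,:3]@Rt.inv().apply(np.atleast_2d(P)-p).T).T+T[:3,3]
    th=np.arctan2(np.hypot(c[:,0],c[:,1]),c[:,2]); ph=np.arctan2(c[:,1],c[:,0])
    return np.c_[K[0,2]+K[0,0]*th*np.cos(ph),K[1,2]+K[1,1]*th*np.sin(ph)]
E
python3 - <<'E'
from h import *
p=np.array([511.2,-314.8,129.8]);Rt=tool(-.4015)
a=wback((322.5,150),24,p,Rt);b=wback((322.5,288),24,p,Rt);print(a,b,np.linalg.norm(a-b),(a+b)/2,np.arctan2(*(b-a)[[1,0]]))
st()
yaw=-.401
plan([510.6,-313,3],tool(yaw),6,0)
E
```

```text
[ 458.50118755 -291.67564097   24.        ] [ 552.43293196 -331.19303167   24.        ] 101.90582307244698 [ 505.46705975 -311.43433632   24.        ] -0.3982256446686227
t 3.9 p [ 512.3 -320.   128. ] yaw/pitch/roll [-0.4051  0.0012 -0.0013] F [-3.1 -2.3 -1.1] M [-0.12  0.1   0.01] w 88.2 q [-0.75  0.58  1.39 -0.    1.17 -1.92]
[[0.0208, 0.001, -0.0007],[-0.001, 0.0, 0.0],0],
[[0.0209, 0.001, -0.0008],[-0.001, 0.0, 0.0],0],
[[0.0208, 0.001, -0.0007],[-0.001, 0.0, 0.0],0],
[[0.0209, 0.001, -0.0008],[-0.001, 0.0, 0.0],0],
[[0.0208, 0.001, -0.0007],[-0.001, 0.0, 0.0],0],
[[0.0208, 0.001, -0.0007],[-0.001, 0.0, 0.0],0],
end err [-0.03 -0.03 -0.03] [0.0019 0.0012 0.0013]
```

>>> step_arm([
  [[0.03, 0, 0], [0, 0, 0], 0],
  [[0.03, 0, 0], [0, 0, 0], 0],
  [[0.03, 0, 0], [0, 0, 0], 0],
  [[0.025, 0, 0], [0, 0, 0], 0],
  [[0.008, 0, 0], [0, 0, 0], 0],
  [[0, 0, 0], [0, 0, 0], 0],
])

```text
time_s: 4.65
ee_pos: [510.7, -313.0, 7.2]
tool_rot: [0.314, 1.548, -0.314]
ft_force: [0.5, -0.8, 1.3]
width: 88.3
```

>>> step_arm([
  [[0.003, 0, 0], [0, 0, 0], 0],
  [[0, 0, 0], [0, 0, 0], 150],
  [[0, 0, 0], [0, 0, 0], 255],
  [[0, 0, 0], [0, 0, 0], 255],
  [[0, 0, 0], [0, 0, 0], 255],
  [[0, 0, 0], [0, 0, 0], 255],
  [[0, 0, 0], [0, 0, 0], 255],
])

```text
time_s: 5.52
ee_pos: [510.6, -313.0, 4.0]
tool_rot: [0.314, 1.548, -0.314]
ft_force: [-0.1, -0.3, -0.1]
width: 30.7
```

>>> step_arm([
  [[0, 0, 0], [0, 0, 0], 255],
  [[0, 0, 0], [0, 0, 0], 255],
  [[0, 0, 0], [0, 0, 0], 255],
])

```text
time_s: 5.9
ee_pos: [510.7, -312.9, 4.0]
tool_rot: [0.314, 1.548, -0.314]
ft_force: [1.5, 0.6, -0.6]
width: 23.8
```

Run:
```python
from h import *
st()
```

```text
t 5.9 p [ 510.7 -312.9    4. ] yaw/pitch/roll [-4.008e-01 -0.000e+00  1.000e-04] F [ 1.5  0.6 -0.6] M [ 0.17 -0.01 -0.02] w 23.8 q [-0.75  0.74  1.49  0.    0.92 -1.92]
```

Run:
```python
from h import *
p,Rt,_=pose()
p1,r1=plan([p[0]-20,p[1],90],Rt,3,255)
plan([406.8,-54.6,90],tool(.152),7,255,p1,r1)
```

```text
[[-0.0287, -0.0026, -0.0061],[0.0, 0.0, 0.0],255],
[[-0.0286, -0.0026, -0.0062],[0.0, 0.0, 0.0],255],
[[-0.0287, -0.0026, -0.0061],[0.0, 0.0, 0.0],255],
end err [-0.02  0.01 -0.02] [-0.  0.  0.]
[[0.0, 0.0293, -0.0254],[-0.079, -0.0, -0.0],255],
[[0.0, 0.0312, -0.0231],[-0.079, -0.0, -0.0],255],
[[0.0, 0.033, -0.0205],[-0.079, -0.0, -0.0],255],
[[0.0, 0.0344, -0.0178],[-0.079, -0.0, -0.0],255],
[[0.0, 0.0358, -0.0151],[-0.079, -0.0, -0.0],255],
[[0.0, 0.0368, -0.0122],[-0.079, -0.0, -0.0],255],
[[0.0, 0.0377, -0.0092],[-0.079, -0.0, -0.0],255],
end err [-0.01 -0.05 -0.04] [ 0.0002  0.     -0.0001]
```

>>> step_arm([
  [[-0.0287, -0.0026, -0.0061], [0, 0, 0], 255],
  [[-0.0286, -0.0026, -0.0062], [0, 0, 0], 255],
  [[-0.0287, -0.0026, -0.0061], [0, 0, 0], 255],
])

```text
time_s: 6.28
ee_pos: [490.2, -312.8, 90.7]
tool_rot: [0.315, 1.548, -0.314]
ft_force: [0.6, -0.3, -0.4]
width: 23.7
```

>>> step_arm([
  [[0, 0.0293, -0.0254], [-0.079, 0, 0], 255],
  [[0, 0.0312, -0.0231], [-0.079, 0, 0], 255],
  [[0, 0.033, -0.0205], [-0.079, 0, 0], 255],
  [[0, 0.0344, -0.0178], [-0.079, 0, 0], 255],
  [[0, 0.0358, -0.0151], [-0.079, 0, 0], 255],
  [[0, 0.0368, -0.0122], [-0.079, 0, 0], 255],
  [[0, 0.0377, -0.0092], [-0.079, 0, 0], 255],
  [[0, 0, 0], [0, 0, 0], 255],
])

```text
time_s: 7.28
ee_pos: [406.0, -53.0, 90.0]
tool_rot: [-0.121, 1.568, 0.122]
ft_force: [0.5, -0.7, -1.6]
width: 23.8
```

Run:
```python
from h import *
st()
for c in("top","scene"):
    im=env.grab_frame(c); cv2.imwrite(f"pics/{c}2.png",im)
    if c=="top": cv2.imwrite("pics/t2.png",cv2.resize(im[155:315,220:340],None,fx=5,fy=5,interpolation=cv2.INTER_CUBIC)[200:])
    else: cv2.imwrite("pics/s2.png",cv2.resize(im[190:290,320:440],None,fx=6,fy=6,interpolation=cv2.INTER_CUBIC))
st()
```

```text
t 7.28 p [406. -53.  90.] yaw/pitch/roll [ 0.1551 -0.0006  0.0004] F [ 0.5 -0.7 -1.6] M [ 0.01  0.02 -0.03] w 23.8 q [-0.42  0.26  2.01  0.    0.87 -2.14]
t 7.38 p [407.2 -55.   90.2] yaw/pitch/roll [ 0.152   0.0007 -0.0007] F [ 0.1 -0.1 -1.2] M [ 0.01  0.03 -0.  ] w 23.7 q [-0.42  0.27  2.01 -0.    0.87 -2.14]
```

View pics/t2.png

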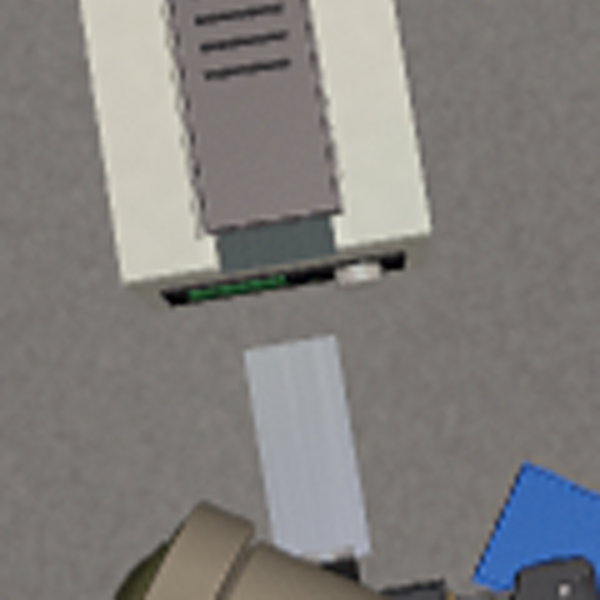

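View pics/s2.png

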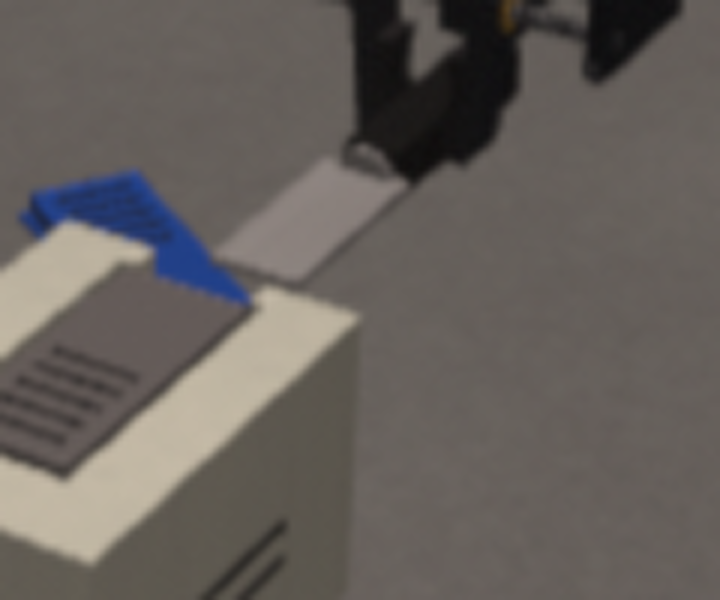

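Run:
```python
from h import *
u=np.array([651.13,-17.17]);y=.152
Ri=R.from_euler('z',-y).as_matrix()
f=lambda c,z: (Ri@(back("top",(220+(c[0]+.5)/5-.5,155+(c[1]+200.5)/5-.5),z)-[*u,0])).round(1)
for c in [(245,353),(334,336),(274,553),(370,551)]: print(f(c,100))
print("notch",f((221,271),93),f((335,254),93)); print("rim",f((121,284),117),f((431,235),117))
q=[(320+(x+.5)/6-.5,190+(yy+.5)/6-.5) for x,yy in [(215,258),(298,283),(408,186)]]
for c in q: print("scene",(Ri@(back("scene",c,100)-[*u,0])).round(1))
```

```text
[-117.9   18.3  100. ]
[-116.9  -16.8  100. ]
[-195.6   18.8  100. ]
[-200.9  -17.6  100. ]
notch [-83.9  23.1  93. ] [-84.4 -22.2  93. ]
rim [-85.7  60.1 117. ] [-85.9 -59.8 117. ]
scene [-110.6  -14.2  100. ]
scene [-111.9   19.6  100. ]
scene [-193.7   19.2  100. ]
```

Run:
```python
from h import *
u=np.array([651.13,-17.17]);y=.152
Ri=R.from_euler('z',-y).as_matrix()
def P(c): K,Rm,t=cal(c); return K@np.c_[Rm,t]
tp=lambda c:(220+(c[0]+.5)/5-.5,155+(c[1]+200.5)/5-.5)
sp=lambda c:(320+(c[0]+.5)/6-.5,190+(c[1]+.5)/6-.5)
for a,b in [((245,353),(298,283)),((334,336),(215,258)),((274,553),(408,186)),((370,551),(328,158))]:
    X=cv2.triangulatePoints(P("top"),P("scene"),np.array(tp(a)),np.array(sp(b))).ravel();X=X[:3]/X[3]
    print((Ri@(X-[*u,0])).round(1), (proj("top",X)-tp(a)).round(2))
```

```text
[-117.1   17.5   96.6] [[ 0.44 -0.35]]
[-116.3  -17.2   96.1] [[ 0.19 -0.15]]
[-195.5   18.6   98.9] [[ 0.14 -0.11]]
[-200.6  -18.2   97.2] [[ 0.3  -0.23]]
```

Run:
```python
from h import *
u=np.array([651.13,-17.17]);y=.152
Ri=R.from_euler('z',-y).as_matrix()
def P(c): K,Rm,t=cal(c); return K@np.c_[Rm,t]
tp=lambda c:(220+(c[0]+.5)/5-.5,155+(c[1]+200.5)/5-.5)
sp=lambda c:(320+(c[0]+.5)/6-.5,190+(c[1]+.5)/6-.5)
for a,b in [((121,284),(360,318)),((431,235),(70,222)),((341,213),(125,263))]:
    X=cv2.triangulatePoints(P("top"),P("scene"),np.array(tp(a)),np.array(sp(b))).ravel();X=X[:3]/X[3]
    print((Ri@(X-[*u,0])).round(1))
```

```text
[-84.9  59.9 113.3]
[-85.4 -60.  113. ]
[-71.3 -27.3 113.6]
```

>>> step_arm([
  [[0, 0, 0.015], [0, 0, 0], 255],
  [[0, 0, 0.015], [0, 0, 0], 255],
  [[0, 0, 0.012], [0, 0, 0], 255],
  [[0, 0, 0.01], [0, 0, 0], 255],
])

```text
time_s: 7.88
ee_pos: [458.9, -47.2, 89.9]
tool_rot: [-0.119, 1.568, 0.119]
ft_force: [0.2, 0.1, -1.1]
width: 24.0
```

Run:
```python
from h import *
st()
im=env.grab_frame("top"); cv2.imwrite("pics/t3.png",cv2.resize(im[155:315,220:340],None,fx=5,fy=5,interpolation=cv2.INTER_CUBIC)[200:])
st()
```

```text
t 7.88 p [458.9 -47.2  89.9] yaw/pitch/roll [ 1.513e-01 -1.000e-04 -1.000e-04] F [ 0.2  0.1 -1.1] M [ 0.04  0.03 -0.01] w 24.0 q [-0.36  0.36  1.87 -0.    0.91 -2.08]
t 7.92 p [459.7 -47.1  90.1] yaw/pitch/roll [ 0.1515  0.0009 -0.0004] F [-0.5 -0.9 -0.9] M [ 0.09  0.02 -0.02] w 23.6 q [-0.36  0.36  1.86  0.    0.91 -2.08]
```

View pics/t3.png

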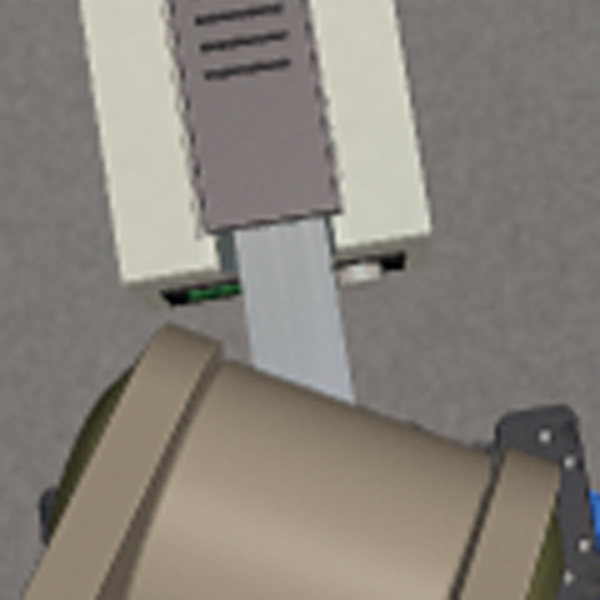

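>>> step_arm([
  [[0, 0.001, 0.01], [0, 0, 0], 255],
  [[0, 0, 0.012], [0, 0, 0], 255],
  [[0, 0, 0.014], [0, 0, 0], 255],
  [[0, 0, 0.012], [0, 0, 0], 255],
  [[0, 0, 0], [0, 0, 0], 255],
])

```text
time_s: 8.55
ee_pos: [506.1, -38.3, 89.9]
tool_rot: [-0.12, 1.567, 0.12]
ft_force: [-0.6, -0.1, -0.6]
width: 23.8
```

Run:
```python
from h import *
st()
p,Rt,_=pose()
u=np.array([651.13,-17.17]);y=.152
ru=R.from_euler('z',y)
pu=ru.inv().apply(p-[*u,0]);print(pu)
# rotate TCP about fulcrum (unit -85, 93)
import math
tipL=pu[2]+8-2-93
print("blade bottom over floor",tipL)
```

```text
t 8.55 p [506.1 -38.3  89.9] yaw/pitch/roll [ 1.527e-01  1.000e-04 -1.000e-04] F [-0.6 -0.1 -0.6] M [0.02 0.02 0.03] w 23.8 q [-0.31  0.45  1.73  0.    0.96 -2.03]
[-146.60234257    1.0424523    89.89846251]
blade bottom over floor 2.8984625135526585
```

```bash
cat >> h.py <<'E'
U=np.array([651.13,-17.17,0]);UY=.152;RU=R.from_euler('z',UY)
def arc(ths,F=(-85,1.0,93),dx=-61.6,dz=-6,jaw=255):
    p,Rc,_=pose()
    for th in ths:
        c,s=np.cos(th),np.sin(th)
        q=U+RU.apply([F[0]+dx*c-dz*s,F[1],F[2]+dx*s+dz*c]); Rt=tool(UY,th)
        d=np.round(Rc.inv().apply(q-p)/1000,4); w=np.round((Rc.inv()*Rt).as_rotvec(),3)
        print("[%s,%s,%d],"%(d.tolist(),w.tolist(),jaw)); p=p+Rc.apply(d*1000); Rc=Rc*R.from_rotvec(w)
E
python3 - <<'E'
from h import *
arc([0,.04,.08,.12,.16,.20,.24,.28,.32,.35])
E
```

```text
[[0.0029, -0.0, 0.0],[0.001, 0.0, 0.0],255],
[[0.0025, -0.0, 0.0003],[-0.0, -0.04, 0.0],255],
[[0.0024, -0.0, 0.0003],[-0.0, -0.04, 0.0],255],
[[0.0025, -0.0, 0.0003],[-0.0, -0.04, 0.0],255],
[[0.0024, -0.0, 0.0003],[-0.0, -0.04, 0.0],255],
[[0.0025, -0.0, 0.0002],[-0.0, -0.04, 0.0],255],
[[0.0024, -0.0, 0.0003],[-0.0, -0.04, 0.0],255],
[[0.0025, -0.0, 0.0003],[-0.0, -0.04, 0.0],255],
[[0.0025, -0.0, 0.0003],[-0.0, -0.04, 0.0],255],
[[0.0018, -0.0, 0.0002],[-0.0, -0.03, 0.0],255],
```

>>> step_arm([
  [[0.0029, 0, 0], [0, 0, 0], 255],
  [[0.0025, 0, 0.0003], [0, -0.04, 0], 255],
  [[0.0024, 0, 0.0003], [0, -0.04, 0], 255],
  [[0.0025, 0, 0.0003], [0, -0.04, 0], 255],
])

```text
time_s: 9.05
ee_pos: [506.3, -38.3, 79.6]
tool_rot: [-0.11, 1.447, 0.124]
ft_force: [0.7, 0.2, -0.6]
width: 23.6
```

Run:
```python
from h import *
st()
```

```text
t 9.05 p [506.3 -38.3  79.6] yaw/pitch/roll [0.152  0.1209 0.    ] F [ 0.7  0.2 -0.6] M [0.05 0.07 0.02] w 23.6 q [-0.34  0.41  1.83  0.08  0.8  -2.11]
```

>>> step_arm([
  [[0.0024, 0, 0.0003], [0, -0.04, 0], 255],
  [[0.0025, 0, 0.0002], [0, -0.04, 0], 255],
])

```text
time_s: 9.3
ee_pos: [507.5, -38.2, 74.9]
tool_rot: [-0.104, 1.367, 0.127]
ft_force: [1.9, 1.6, -0.8]
width: 23.6
```

Run:
```python
from h import *
st()
im=env.grab_frame("scene"); cv2.imwrite("pics/s4.png",cv2.resize(im[190:290,310:430],None,fx=6,fy=6,interpolation=cv2.INTER_CUBIC))
im=env.grab_frame("wrist"); cv2.imwrite("pics/w4.png",im)
st()
```

```text
t 9.3 p [507.5 -38.2  74.9] yaw/pitch/roll [ 1.52e-01  2.01e-01 -1.00e-04] F [ 1.9  1.6 -0.8] M [0.09 0.15 0.05] w 23.6 q [-0.35  0.4   1.88  0.15  0.69 -2.19]
t 9.4 p [507.1 -38.2  74.7] yaw/pitch/roll [0.1515 0.1997 0.0003] F [ 0.5  0.2 -2.1] M [0.02 0.35 0.01] w 23.8 q [-0.35  0.4   1.88  0.15  0.69 -2.19]
```

View pics/s4.png

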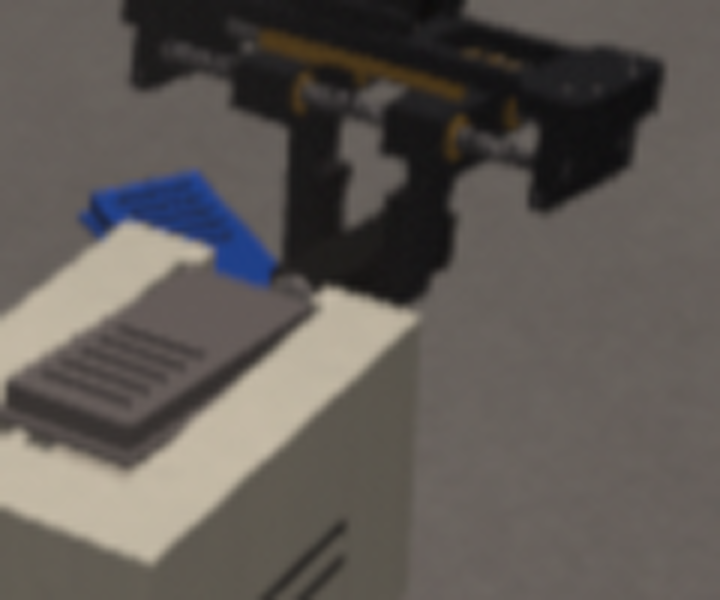

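View pics/w4.png

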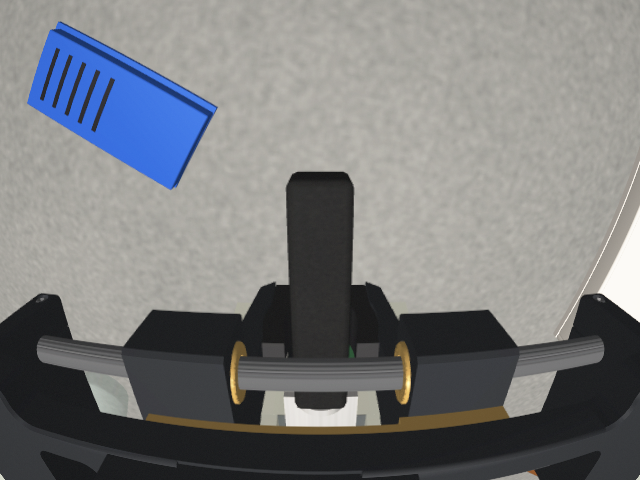

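```bash
cat >> h.py <<'E'
def lev(seq,jaw=255,y=1.0,tipz=130.7,below=6):
    # seq of (L, theta, lift of blade bottom above fulcrum)
    p,Rc,_=pose()
    for L,th,up in seq:
        c,s=np.cos(th),np.sin(th); dx=-(tipz-L); dz=-below
        q=U+RU.apply([-85+dx*c-dz*s,y,93+up+dx*s+dz*c]); Rt=tool(UY,th)
        d=np.round(Rc.inv().apply(q-p)/1000,4); w=np.round((Rc.inv()*Rt).as_rotvec(),3)
        print("[%s,%s,%d],"%(d.tolist(),w.tolist(),jaw)); p=p+Rc.apply(d*1000); Rc=Rc*R.from_rotvec(w)
E
python3 - <<'E'
from h import *
lev([(69,t,0) for t in (.16,.12,.08,.04)]+[(69,.02,1)])
E
```

```text
[[-0.0023, -0.0001, 0.001],[-0.0, 0.04, -0.0],255],
[[-0.0025, 0.0, -0.0002],[-0.0, 0.04, -0.0],255],
[[-0.0025, 0.0, -0.0002],[-0.0, 0.04, -0.0],255],
[[-0.0025, 0.0, -0.0001],[-0.0, 0.04, -0.0],255],
[[-0.0022, 0.0, -0.0001],[-0.0, 0.02, -0.0],255],
```

>>> step_arm([
  [[-0.0023, 0, -0.0002], [0, 0.04, 0], 255],
  [[-0.0025, 0, -0.0002], [0, 0.04, 0], 255],
  [[-0.0025, 0, -0.0002], [0, 0.04, 0], 255],
  [[-0.0025, 0, -0.0001], [0, 0.04, 0], 255],
  [[-0.0022, 0, -0.0001], [0, 0.02, 0], 255],
])

```text
time_s: 10.02
ee_pos: [505.6, -38.5, 86.9]
tool_rot: [-0.118, 1.549, 0.12]
ft_force: [-0.1, 0.0, -1.4]
width: 23.5
```

Run:
```python
from h import *
st()
im=env.grab_frame("scene"); cv2.imwrite("pics/s5.png",cv2.resize(im[190:290,270:390],None,fx=6,fy=6,interpolation=cv2.INTER_CUBIC))
im=env.grab_frame("top"); cv2.imwrite("pics/t5.png",cv2.resize(im[155:275,220:340],None,fx=5,fy=5,interpolation=cv2.INTER_CUBIC))
st()
```

```text
t 10.03 p [505.6 -38.5  86.9] yaw/pitch/roll [ 0.1522  0.0186 -0.0002] F [-0.1  0.  -1.4] M [ 0.05 -0.02 -0.01] w 23.5 q [-0.31  0.44  1.75  0.01  0.93 -2.04]
t 10.12 p [505.8 -38.5  86.9] yaw/pitch/roll [ 0.1523  0.0199 -0.0003] F [-0.3 -0.3 -1.8] M [ 0.05  0.01 -0.  ] w 24.0 q [-0.31  0.44  1.75  0.01  0.93 -2.04]
```

View pics/s5.png

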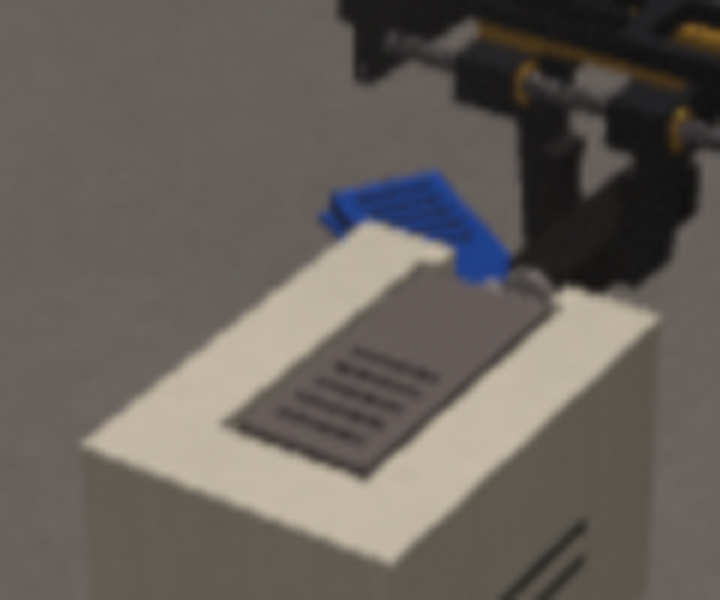

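View pics/t5.png

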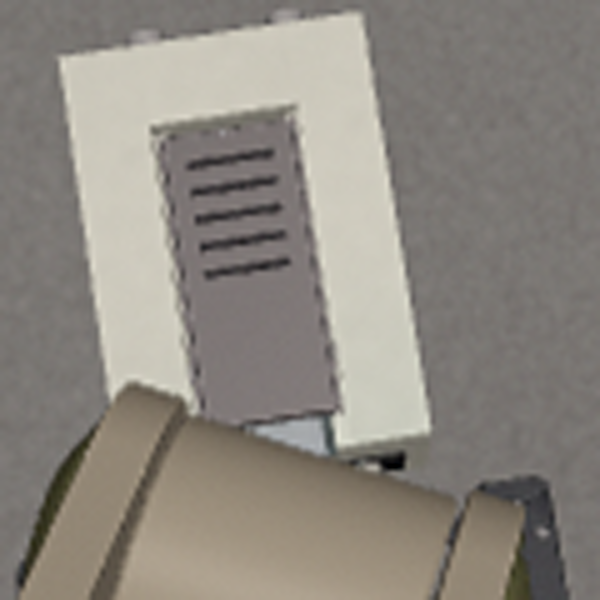

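Run:
```python
from h import *
L=lambda t:(35.5+4*np.sin(t))/np.cos(t)
lev([(58,.02,1),(46,.02,1),(L(.02),.02,1)]+[(L(.05),.05,0)]+[(L(t),t,0) for t in np.arange(.1,.61,.05)])
for t in np.arange(.1,.61,.05): print(t.round(2), (( L(t)*np.sin(t)+4*np.cos(t)-10)/(97/120)).round(1), (93-(190-L(t))*np.sin(t)-10*np.cos(t)).round(1))
```

```text
[[0.0002, 0.0001, -0.0107],[0.0, -0.0, 0.0],255],
[[-0.0, -0.0, -0.012],[0.0, -0.0, 0.0],255],
[[-0.0, -0.0, -0.0104],[0.0, -0.0, 0.0],255],
[[0.0038, -0.0, 0.0004],[0.0, -0.03, 0.0],255],
[[0.0047, -0.0, 0.0007],[0.0, -0.05, 0.0],255],
[[0.0047, -0.0, 0.0009],[0.0, -0.05, 0.0],255],
[[0.0047, -0.0, 0.0009],[0.0, -0.05, 0.0],255],
[[0.0046, -0.0, 0.0011],[0.0, -0.05, 0.0],255],
[[0.0047, -0.0, 0.0011],[0.0, -0.05, 0.0],255],
[[0.0045, -0.0, 0.0013],[0.0, -0.05, 0.0],255],
[[0.0045, -0.0, 0.0014],[0.0, -0.05, 0.0],255],
[[0.0045, -0.0, 0.0015],[0.0, -0.05, 0.0],255],
[[0.0044, -0.0, 0.0017],[0.0, -0.05, 0.0],255],
[[0.0043, -0.0, 0.0019],[0.0, -0.05, 0.0],255],
[[0.0042, -0.0, 0.002],[0.0, -0.05, 0.0],255],
0.1 -3.0 67.7
0.15 -0.7 60.2
0.2 1.6 52.8
0.25 4.0 45.6
0.3 6.4 38.6
0.35 8.9 31.9
0.4 11.6 25.5
0.45 14.3 19.3
0.5 17.3 13.6
0.55 20.4 8.2
0.6 23.7 3.3
```

>>> step_arm([
  [[0.0002, 0, -0.0107], [0, 0, 0], 255],
  [[0, 0, -0.012], [0, 0, 0], 255],
  [[0, 0, -0.0104], [0, 0, 0], 255],
  [[0.0038, 0, 0.0004], [0, -0.03, 0], 255],
  [[0.0047, 0, 0.0007], [0, -0.05, 0], 255],
  [[0.0047, 0, 0.0009], [0, -0.05, 0], 255],
  [[0.0047, 0, 0.0009], [0, -0.05, 0], 255],
  [[0.0046, 0, 0.0011], [0, -0.05, 0], 255],
])

```text
time_s: 11.12
ee_pos: [478.1, -42.5, 63.8]
tool_rot: [-0.1, 1.318, 0.129]
ft_force: [-3.0, -0.7, -0.0]
width: 23.6
```

Run:
```python
from h import *
st()
im=env.grab_frame("scene"); cv2.imwrite("pics/s6.png",cv2.resize(im[190:290,270:390],None,fx=6,fy=6,interpolation=cv2.INTER_CUBIC))
st()
```

```text
t 11.12 p [478.1 -42.5  63.8] yaw/pitch/roll [1.519e-01 2.502e-01 2.000e-04] F [-3.  -0.7 -0. ] M [-0.07  0.78 -0.09] w 23.6 q [-0.4   0.35  2.01  0.24  0.58 -2.31]
t 11.18 p [477.9 -42.4  63.3] yaw/pitch/roll [0.1514 0.2516 0.0005] F [-0.2 -0.8  0.1] M [-0.1   0.2  -0.05] w 23.8 q [-0.4   0.35  2.01  0.24  0.58 -2.32]
```

View pics/s6.png

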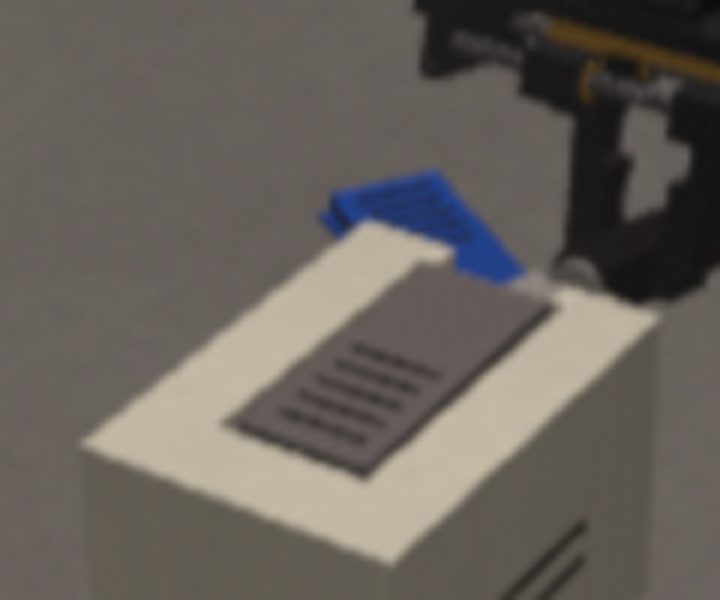

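>>> step_arm([
  [[0.0047, 0, 0.0011], [0, -0.05, 0], 255],
  [[0.0045, 0, 0.0013], [0, -0.05, 0], 255],
  [[0.0045, 0, 0.0014], [0, -0.05, 0], 255],
])

```text
time_s: 11.55
ee_pos: [486.4, -41.4, 52.1]
tool_rot: [-0.089, 1.168, 0.134]
ft_force: [1.1, 0.9, -1.1]
width: 23.9
```

Run:
```python
from h import *
st()
im=env.grab_frame("scene"); cv2.imwrite("pics/s7.png",cv2.resize(im[190:290,270:390],None,fx=6,fy=6,interpolation=cv2.INTER_CUBIC))
st()
```

```text
t 11.55 p [486.4 -41.4  52.1] yaw/pitch/roll [ 1.520e-01  4.009e-01 -1.000e-04] F [ 1.1  0.9 -1.1] M [-0.03  0.25  0.04] w 23.9 q [-0.44  0.36  2.09  0.58  0.41 -2.66]
t 11.6 p [485.9 -41.2  51.5] yaw/pitch/roll [0.1516 0.4014 0.0005] F [-1.2  0.  -2. ] M [0.01 0.28 0.02] w 24.1 q [-0.44  0.36  2.09  0.58  0.41 -2.67]
```

View pics/s7.png

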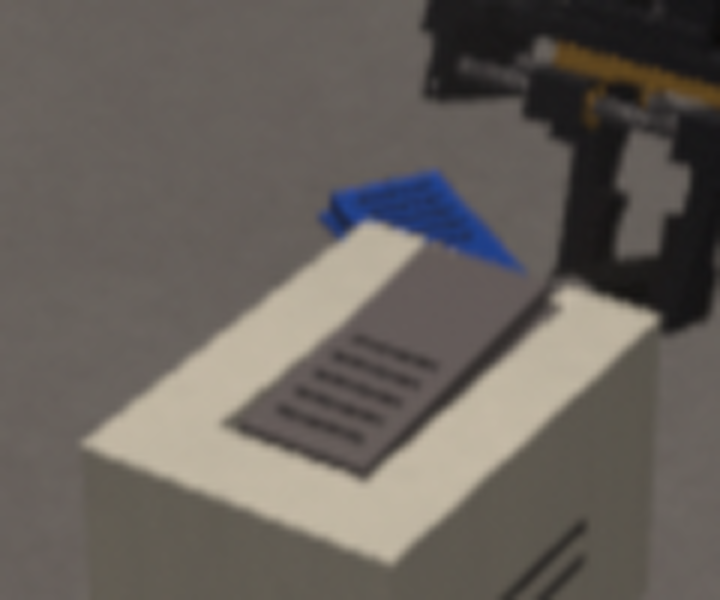

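```bash
cat > piv.py <<'E'
from h import *
def piv(ths,prev,x0=35.5):
    L=lambda t:(x0+4*np.sin(t))/np.cos(t)
    def g(t):
        a=-(130.7-L(t)); c,s=np.cos(t),np.sin(t); return np.array([a*c-2*s,0,a*s+2*c])
    _,Rc,_=pose(); Rc=tool(UY,.4)
    for t in ths:
        d=Rc.inv().apply(RU.apply(g(t)-g(prev)))/1000; print(round(t,3),d.round(4).tolist()); prev=t
E
python3 - <<'E'
from piv import *
piv([.43,.46,.49,.52,.55,.58,.6],.4)
E
```

```text
0.43 [0.0027, -0.0, 0.0006]
0.46 [0.0027, -0.0, 0.0008]
0.49 [0.0026, -0.0, 0.0009]
0.52 [0.0025, -0.0, 0.001]
0.55 [0.0025, -0.0, 0.0012]
0.58 [0.0024, -0.0, 0.0013]
0.6 [0.0016, -0.0, 0.001]
```

>>> step_arm([
  [[0.0027, 0, 0.0006], [0, 0, 0], 255],
  [[0.0027, 0, 0.0008], [0, 0, 0], 255],
  [[0.0026, 0, 0.0009], [0, 0, 0], 255],
  [[0.0025, 0, 0.001], [0, 0, 0], 255],
])

```text
time_s: 12.1
ee_pos: [493.7, -40.1, 43.6]
tool_rot: [-0.089, 1.169, 0.135]
ft_force: [-6.3, -1.8, 1.1]
width: 23.8
```

Run:
```python
from h import *
st()
im=env.grab_frame("scene"); cv2.imwrite("pics/s8.png",cv2.resize(im[190:290,270:390],None,fx=6,fy=6,interpolation=cv2.INTER_CUBIC))
st()
```

```text
t 12.1 p [493.7 -40.1  43.6] yaw/pitch/roll [1.525e-01 3.990e-01 3.000e-04] F [-6.3 -1.8  1.1] M [-0.11  0.6  -0.05] w 23.8 q [-0.43  0.39  2.08  0.59  0.4  -2.67]
t 12.15 p [493.9 -40.1  43.4] yaw/pitch/roll [1.525e-01 3.991e-01 3.000e-04] F [-5.6 -0.7  1.2] M [-0.04  0.49  0.05] w 23.9 q [-0.43  0.39  2.08  0.59  0.4  -2.67]
```

View pics/s8.png

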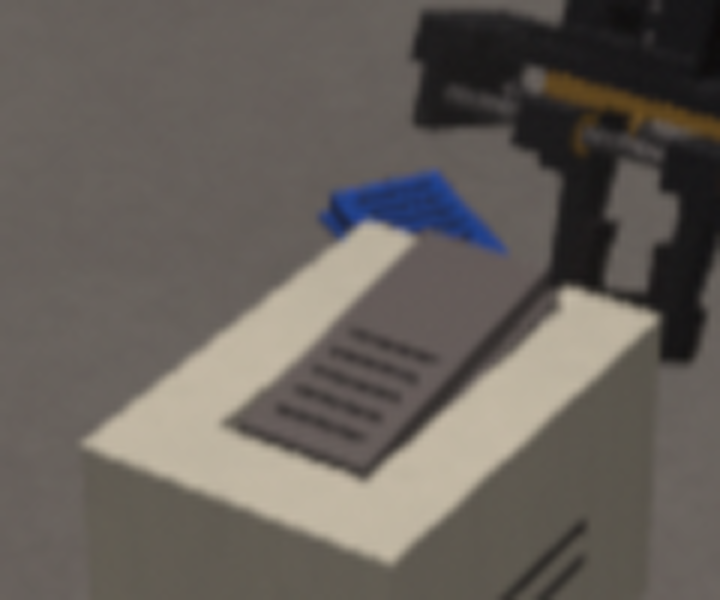

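>>> step_arm([
  [[0.0025, 0, 0.0012], [0, 0, 0], 255],
  [[0.0024, 0, 0.0013], [0, 0, 0], 255],
  [[0.0016, 0, 0.001], [0, 0, 0], 255],
  [[0, 0, 0], [0, 0, 0], 255],
])

```text
time_s: 12.65
ee_pos: [499.3, -39.1, 38.9]
tool_rot: [-0.089, 1.17, 0.135]
ft_force: [-4.8, -0.8, -0.1]
width: 23.7
```

Run:
```python
from h import *
st()
im=env.grab_frame("scene"); cv2.imwrite("pics/s9.png",cv2.resize(im[190:290,270:390],None,fx=6,fy=6,interpolation=cv2.INTER_CUBIC))
im=env.grab_frame("wrist"); cv2.imwrite("pics/w9.png",im)
st()
```

```text
t 12.65 p [499.3 -39.1  38.9] yaw/pitch/roll [0.1526 0.3988 0.0005] F [-4.8 -0.8 -0.1] M [-0.05  0.6  -0.02] w 23.7 q [-0.42  0.41  2.06  0.59  0.39 -2.66]
t 12.75 p [499.3 -39.2  38.9] yaw/pitch/roll [0.1526 0.3989 0.0005] F [-5.1  0.1 -0.1] M [-0.05  0.64  0.07] w 23.9 q [-0.42  0.41  2.06  0.59  0.39 -2.67]
```

View pics/s9.png

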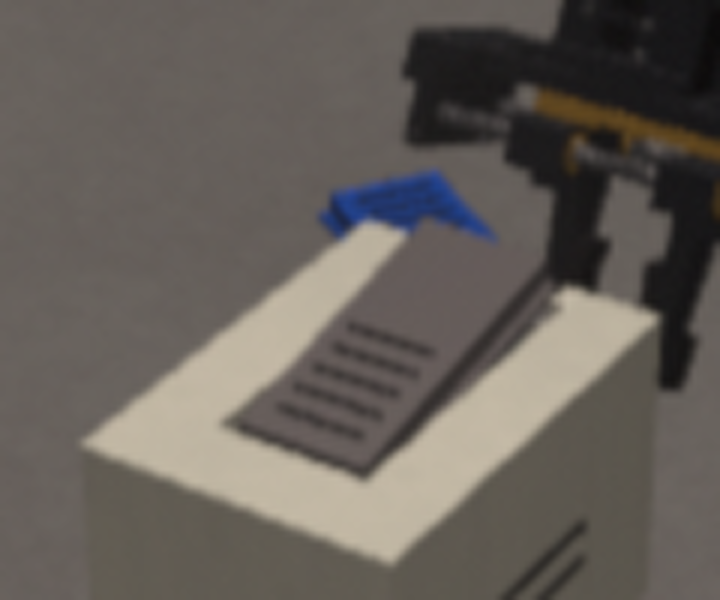

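View pics/w9.png

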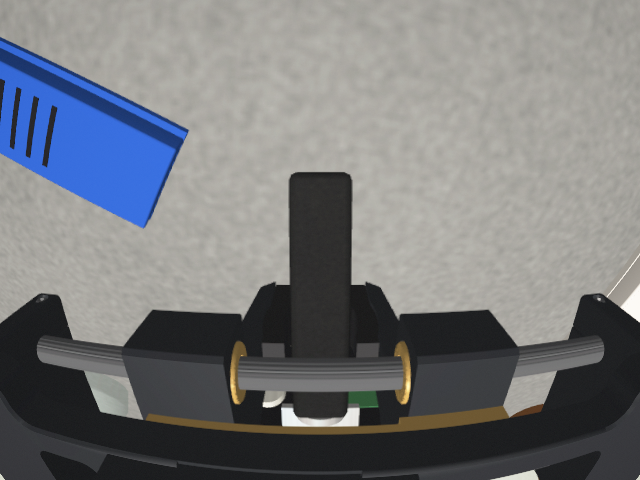

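```bash
cat >> h.py <<'E'
def cover_pts(h,P):
    # P in cover frame; pivot at cover (60,0,0); cover origin unit (-12.5,0,103)
    a=np.arcsin(h/120.); P=np.atleast_2d(P).astype(float)-[60,0,0]
    q=P@R.from_euler('y',a).as_matrix().T+[60,0,0]+[-12.5,0,103]
    return U+RU.apply(q)
E
python3 - <<'E'
from h import *
for h in (0,14,18,20,22,24,26):
    q=proj("scene",cover_pts(h,[[-60,25,14],[-60,-25,14]])); print(h,((q-[270,190]+.5)*6).round(0).tolist())
E
```

```text
0 [[556.0, 296.0], [433.0, 256.0]]
14 [[553.0, 265.0], [430.0, 225.0]]
18 [[552.0, 256.0], [428.0, 216.0]]
20 [[551.0, 252.0], [427.0, 212.0]]
22 [[550.0, 248.0], [427.0, 208.0]]
24 [[550.0, 244.0], [426.0, 204.0]]
26 [[549.0, 240.0], [425.0, 200.0]]
```

Run:
```python
from h import *
def g(t,x0):
    L=(x0+4*np.sin(t))/np.cos(t); a=-(130.7-L); c,s=np.cos(t),np.sin(t); return np.array([a*c-2*s,0,a*s+2*c])
Rc=tool(UY,.4)
prev=g(.6,35.5)
for t,x in((.605,36.2),(.61,36.8),(.62,37.5)):
    d=g(t,x)-prev; prev=g(t,x); print(d.round(2),(Rc.inv().apply(RU.apply(d))/1000).round(4))
```

```text
[1.08 0.   0.23] [ 0.0002 -0.      0.0011]
[0.98 0.   0.17] [ 0.0002 -0.      0.001 ]
[1.47 0.   0.03] [ 0.0005 -0.      0.0014]
```

>>> step_arm([
  [[0.0002, 0, 0.0011], [0, 0, 0], 255],
  [[0.0002, 0, 0.001], [0, 0, 0], 255],
  [[0.0007, 0, 0.0015], [0, 0, 0], 255],
  [[0, 0, 0], [0, 0, 0], 255],
])

```text
time_s: 13.25
ee_pos: [503.0, -38.5, 39.3]
tool_rot: [-0.089, 1.17, 0.135]
ft_force: [-5.4, -0.5, 1.0]
width: 23.6
```

Run:
```python
from h import *
st()
im=env.grab_frame("scene"); cv2.imwrite("pics/s10.png",cv2.resize(im[190:290,270:390],None,fx=6,fy=6,interpolation=cv2.INTER_CUBIC))
st()
```

```text
t 13.25 p [503.  -38.5  39.3] yaw/pitch/roll [0.1526 0.3989 0.0005] F [-5.4 -0.5  1. ] M [-0.06  0.59  0.06] w 23.6 q [-0.42  0.42  2.05  0.58  0.39 -2.65]
t 13.3 p [503.  -38.6  39.4] yaw/pitch/roll [0.1526 0.399  0.0004] F [-4.4  0.3  1.3] M [-0.07  0.6   0.02] w 23.6 q [-0.42  0.42  2.05  0.58  0.39 -2.65]
```

View pics/s10.png

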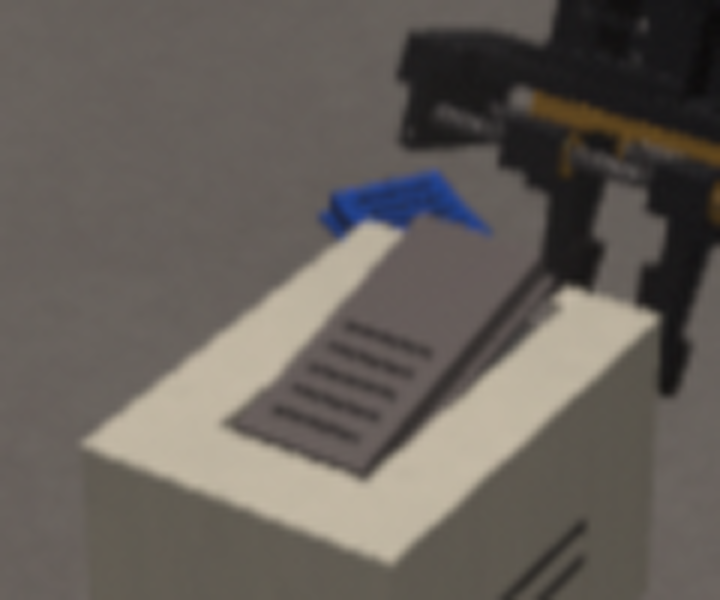

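```bash
cat >> h.py <<'E'
def lev2(seq,phi,jaw=255,y=1.0,cmd0=None):
    p,Rc,_=pose()
    def tp(L,th,up):
        c,s=np.cos(th),np.sin(th); a=-(130.7-L)
        G=U+RU.apply([-85+a*c-2*s,y,93+up+a*s+2*c]); Rt=tool(UY,th-phi)
        return G+Rt.apply([8.,0,0]),Rt
    for L,th,up in seq:
        q,Rt=tp(L,th,up)
        d=np.round(Rc.inv().apply(q-p)/1000,4); w=np.round((Rc.inv()*Rt).as_rotvec(),3)
        print("[%s,%s,%d],"%(d.tolist(),w.tolist(),jaw)); p=p+Rc.apply(d*1000); Rc=Rc*R.from_rotvec(w)
E
python3 - <<'E'
from h import *
lev2([(48,.6,0)],.2)
lev2([(48,.58,0.5),(48,.53,1)]+[(48,t,1) for t in (.47,.41,.35,.29,.23,.17,.11)],.2)
E
```

```text
[[-0.0018, -0.0003, -0.001],[0.001, -0.001, -0.001],255],
[[-0.0039, -0.0003, -0.0013],[0.001, 0.019, -0.001],255],
[[-0.0045, 0.0, -0.0008],[-0.0, 0.05, 0.0],255],
[[-0.005, 0.0, -0.0012],[-0.0, 0.06, 0.0],255],
[[-0.0049, 0.0, -0.0012],[-0.0, 0.06, 0.0],255],
[[-0.0049, 0.0, -0.0012],[-0.0, 0.06, 0.0],255],
[[-0.0049, 0.0, -0.0012],[-0.0, 0.06, 0.0],255],
[[-0.0049, 0.0, -0.0012],[-0.0, 0.06, 0.0],255],
[[-0.005, 0.0, -0.0012],[-0.0, 0.06, 0.0],255],
[[-0.0049, 0.0, -0.0012],[-0.001, 0.06, 0.0],255],
```

>>> step_arm([
  [[-0.0025, 0, -0.0003], [0, 0.02, 0], 255],
  [[-0.0045, 0, -0.0008], [0, 0.05, 0], 255],
  [[-0.005, 0, -0.0012], [0, 0.06, 0], 255],
  [[-0.0049, 0, -0.0012], [0, 0.06, 0], 255],
  [[-0.0049, 0, -0.0012], [0, 0.06, 0], 255],
])

```text
time_s: 13.92
ee_pos: [492.3, -40.6, 59.0]
tool_rot: [-0.109, 1.42, 0.125]
ft_force: [-1.0, 0.2, -2.1]
width: 23.5
```

Run:
```python
from h import *
st()
im=env.grab_frame("scene"); cv2.imwrite("pics/s11.png",cv2.resize(im[190:290,270:390],None,fx=6,fy=6,interpolation=cv2.INTER_CUBIC))
st()
```

```text
t 13.93 p [492.3 -40.6  59. ] yaw/pitch/roll [ 0.1521  0.1473 -0.0009] F [-1.   0.2 -2.1] M [-0.02  0.26  0.01] w 23.5 q [-0.36  0.42  1.9   0.11  0.7  -2.16]
t 13.97 p [493.1 -40.8  59.8] yaw/pitch/roll [ 0.1524  0.1469 -0.0019] F [-0.2 -0.8 -0.5] M [-0.04  0.26 -0.02] w 23.8 q [-0.36  0.42  1.9   0.11  0.7  -2.16]
```

View pics/s11.png

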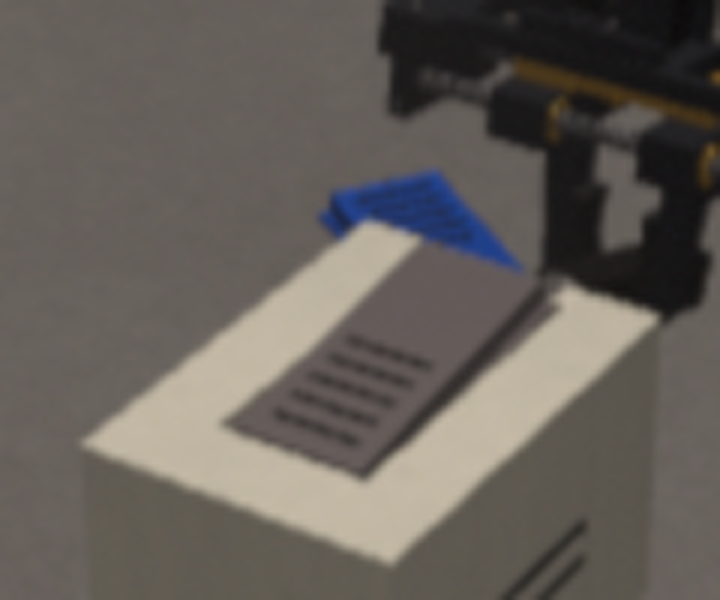

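>>> step_arm([
  [[-0.0049, 0, -0.0012], [0, 0.06, 0], 255],
  [[-0.0049, 0, -0.0012], [0, 0.06, 0], 255],
  [[-0.005, 0, -0.0012], [0, 0.06, 0], 255],
])

```text
time_s: 14.35
ee_pos: [487.7, -41.3, 73.4]
tool_rot: [-0.122, 1.598, 0.118]
ft_force: [0.4, -0.2, -1.7]
width: 23.6
```

Run:
```python
from h import *
st()
im=env.grab_frame("scene"); cv2.imwrite("pics/s12.png",cv2.resize(im[190:290,270:390],None,fx=6,fy=6,interpolation=cv2.INTER_CUBIC))
st()
```

```text
t 14.35 p [487.7 -41.3  73.4] yaw/pitch/roll [ 0.1521 -0.0308 -0.0006] F [ 0.4 -0.2 -1.7] M [ 0.04 -0.02  0.05] w 23.6 q [-0.32  0.45  1.78 -0.02  0.94 -2.03]
t 14.4 p [488.5 -41.4  74. ] yaw/pitch/roll [ 0.1523 -0.0315 -0.0014] F [-0.4  0.9 -1.1] M [ 0.02 -0.   -0.  ] w 23.9 q [-0.32  0.46  1.77 -0.02  0.94 -2.03]
```

View pics/s12.png

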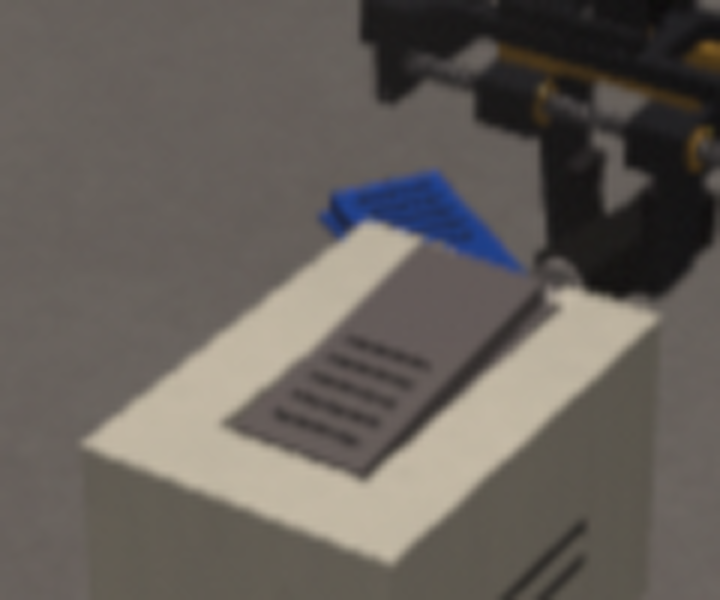

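>>> step_arm([
  [[0.0018, 0, -0.01], [0, 0, 0], 255],
  [[0.0027, 0, -0.0147], [0, 0, 0], 255],
  [[0.0027, 0, -0.0147], [0, 0, 0], 255],
  [[0.0027, 0, -0.0147], [0, 0, 0], 255],
  [[0.0027, 0, -0.0147], [0, 0, 0], 255],
  [[0.0027, 0, -0.0147], [0, 0, 0], 255],
])

```text
time_s: 15.15
ee_pos: [403.1, -53.9, 60.0]
tool_rot: [-0.121, 1.597, 0.118]
ft_force: [0.0, 0.0, -1.1]
width: 23.7
```

Run:
```python
from h import *
st()
im=env.grab_frame("scene"); cv2.imwrite("pics/s13.png",cv2.resize(im[180:300,290:450],None,fx=5,fy=5,interpolation=cv2.INTER_CUBIC))
im=env.grab_frame("top"); cv2.imwrite("pics/t13.png",cv2.resize(im[155:315,220:340],None,fx=5,fy=5,interpolation=cv2.INTER_CUBIC)[200:])
st()
```

```text
t 15.15 p [403.1 -53.9  60. ] yaw/pitch/roll [ 0.152  -0.0291  0.0002] F [ 0.   0.  -1.1] M [0.07 0.04 0.03] w 23.7 q [-0.41  0.33  2.02 -0.02  0.81 -2.12]
t 15.25 p [402.7 -53.7  60. ] yaw/pitch/roll [ 0.1513 -0.0305  0.0009] F [ 0.6  0.2 -1.2] M [-0.05 -0.05 -0.03] w 23.7 q [-0.41  0.33  2.02 -0.02  0.81 -2.12]
```

View pics/s13.png

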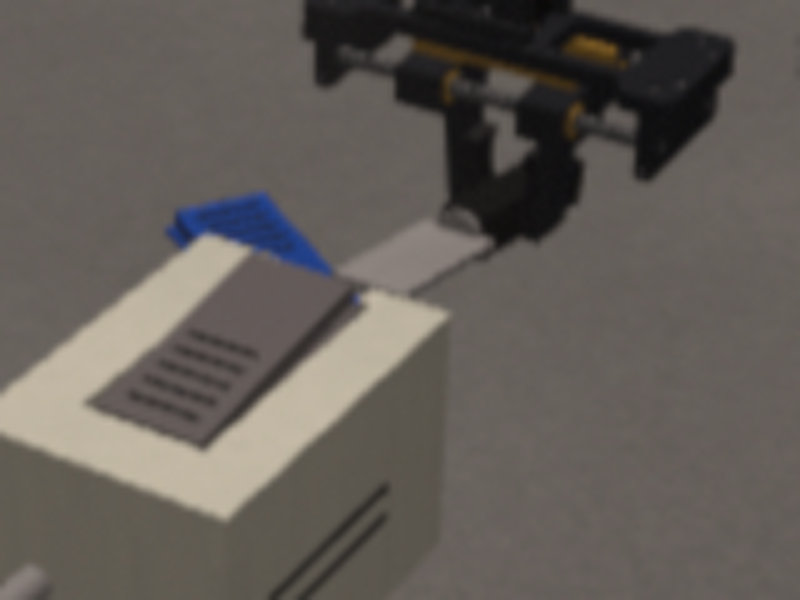

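View pics/t13.png

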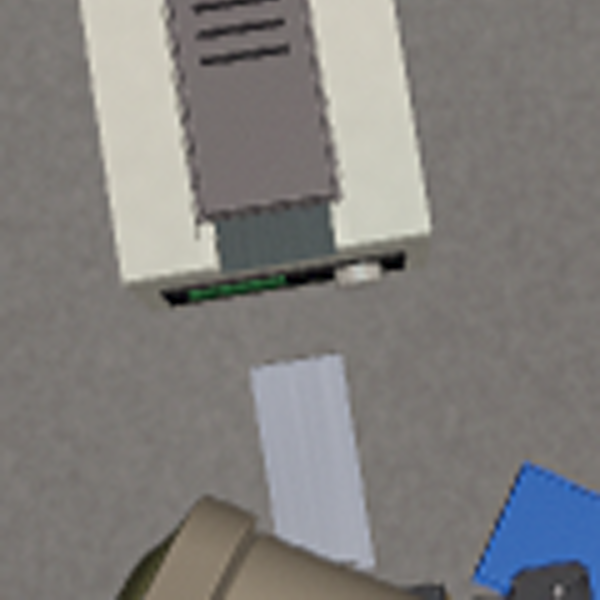

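Run:
```python
from h import *
p,r=plan([495,-313,40],tool(-.4,-.2),8,255)
plan([495,-313,10],tool(-.4,-.2),2,255,p,r)
```

```text
[[0.0023, -0.0338, 0.0066],[0.069, 0.021, 0.008],255],
[[0.0018, -0.0332, 0.0089],[0.069, 0.021, 0.008],255],
[[0.0014, -0.0326, 0.0113],[0.069, 0.021, 0.008],255],
[[0.0008, -0.0317, 0.0135],[0.069, 0.021, 0.008],255],
[[0.0003, -0.0308, 0.0157],[0.069, 0.021, 0.008],255],
[[-0.0003, -0.0295, 0.0177],[0.069, 0.021, 0.008],255],
[[-0.0009, -0.0283, 0.0198],[0.069, 0.021, 0.008],255],
[[-0.0016, -0.0269, 0.0216],[0.069, 0.021, 0.008],255],
end err [0.   0.05 0.03] [-0.0037 -0.0033 -0.0008]
[[0.0147, 0.0, 0.003],[-0.002, -0.002, -0.0],255],
[[0.0147, 0.0, 0.003],[-0.002, -0.002, -0.0],255],
end err [0.02 0.03 0.04] [ 0.0003  0.0008 -0.0008]
```

>>> step_arm([
  [[0.0023, -0.0338, 0.0066], [0.069, 0.021, 0.008], 255],
  [[0.0018, -0.0332, 0.0089], [0.069, 0.021, 0.008], 255],
  [[0.0014, -0.0326, 0.0113], [0.069, 0.021, 0.008], 255],
  [[0.0008, -0.0317, 0.0135], [0.069, 0.021, 0.008], 255],
  [[0.0003, -0.0308, 0.0157], [0.069, 0.021, 0.008], 255],
  [[-0.0003, -0.0295, 0.0177], [0.069, 0.021, 0.008], 255],
  [[-0.0009, -0.0283, 0.0198], [0.069, 0.021, 0.008], 255],
  [[-0.0016, -0.0269, 0.0216], [0.066, 0.018, 0.007], 255],
])

```text
time_s: 16.25
ee_pos: [497.5, -314.2, 40.3]
tool_rot: [0.355, 1.743, -0.291]
ft_force: [1.1, 0.9, -0.7]
width: 23.5
```

>>> step_arm([
  [[0.0147, 0, 0.003], [0, 0, 0], 255],
  [[0.0147, 0, 0.003], [0, 0, 0], 255],
  [[0.0, 0, 0], [0, 0, 0], 255],
])

```text
time_s: 16.62
ee_pos: [496.3, -311.7, 9.2]
tool_rot: [0.353, 1.747, -0.287]
ft_force: [-0.0, 0.2, -0.5]
width: 23.9
```

Run:
```python
from h import *
st()
im=env.grab_frame("scene"); cv2.imwrite("pics/s14.png",cv2.resize(im[150:270,200:360],None,fx=5,fy=5,interpolation=cv2.INTER_CUBIC))
st()
```

```text
t 16.62 p [ 496.3 -311.7    9.2] yaw/pitch/roll [-0.3984 -0.2023  0.0006] F [-0.   0.2 -0.5] M [-0.08 -0.09  0.  ] w 23.9 q [-0.73  0.8   1.36 -0.07  1.17 -1.87]
t 16.68 p [ 496.8 -312.2   10.2] yaw/pitch/roll [-3.986e-01 -2.006e-01 -1.000e-04] F [ 0.4 -0.2 -1.1] M [-0.07 -0.14  0.02] w 23.8 q [-0.73  0.8   1.36 -0.07  1.17 -1.87]
```

View pics/s14.png

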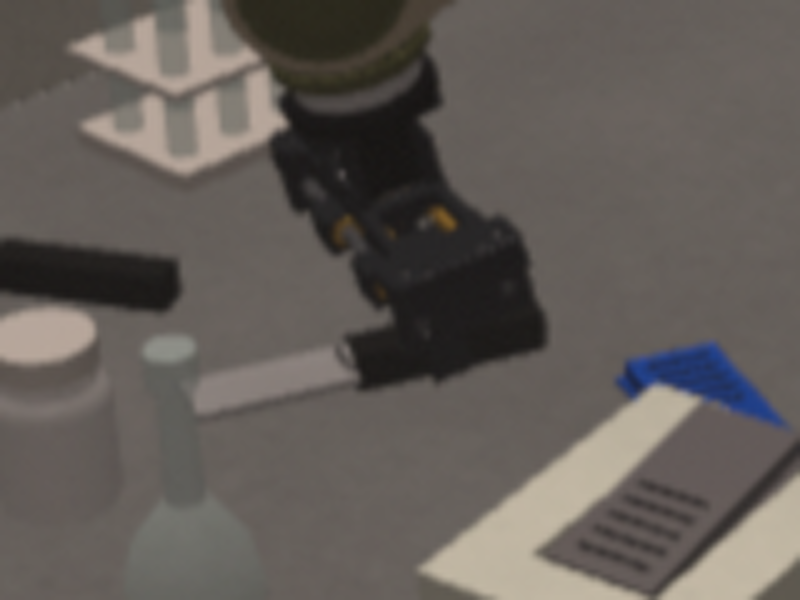

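Bar roughly level just above the bench. Lower gently while checking force.

>>> step_arm([
  [[0.003, 0, 0.0006], [0, 0, 0], 255],
  [[0.0015, 0, 0.0003], [0, 0, 0], 255],
])

```text
time_s: 16.92
ee_pos: [497.2, -313.1, 6.4]
tool_rot: [0.352, 1.743, -0.29]
ft_force: [-0.0, -0.4, -2.1]
width: 23.7
```

Run:
```python
from h import *
st()
```

```text
t 16.93 p [ 497.2 -313.1    6.4] yaw/pitch/roll [-0.3995 -0.1987 -0.0009] F [-0.  -0.4 -2.1] M [-0.08 -0.07  0.  ] w 23.7 q [-0.73  0.81  1.36 -0.07  1.17 -1.87]
```

>>> step_arm([
  [[0.0015, 0, 0.0003], [0, 0, 0], 255],
  [[0, 0, 0], [0, 0, 0], 255],
  [[0, 0, 0], [0, 0, 0], 120],
  [[0, 0, 0], [0, 0, 0], 0],
  [[0, 0, 0], [0, 0, 0], 0],
  [[0, 0, 0], [0, 0, 0], 0],
])

```text
time_s: 17.68
ee_pos: [497.1, -313.3, 4.7]
tool_rot: [0.353, 1.744, -0.29]
ft_force: [-0.0, -0.6, -0.2]
width: 62.0
```

Run:
```python
from h import *
st()
# next: up, then to above the cover front
gp=cover_pts(13,[[-45,0,7]])[0]; print(gp)
p,Rt,_=pose()
p1,r1=plan([p[0]-0,p[1]+0,130],Rt,3,0)
p2,r2=plan([gp[0]-30,gp[1],200],tool(UY,0),8,0,p1,r1)
```

```text
t 17.68 p [ 497.1 -313.3    4.7] yaw/pitch/roll [-0.3999 -0.1992 -0.0007] F [-0.  -0.6 -0.2] M [-0.01 -0.07  0.02] w 62.0 q [-0.73  0.81  1.36 -0.07  1.16 -1.87]
[595.65339134 -25.66799141 121.33380238]
[[-0.041, -0.0, -0.0083],[0.0, 0.0, 0.0],0],
[[-0.0409, -0.0001, -0.0082],[0.0, 0.0, 0.0],0],
[[-0.041, 0.0, -0.0083],[0.0, 0.0, 0.0],0],
end err [-0.01  0.01 -0.04] [ 0.  0. -0.]
[[-0.0074, 0.0364, -0.0077],[-0.069, -0.024, -0.007],0],
[[-0.0078, 0.0369, -0.005],[-0.069, -0.024, -0.007],0],
[[-0.0081, 0.037, -0.0023],[-0.069, -0.024, -0.007],0],
[[-0.0085, 0.037, 0.0005],[-0.069, -0.024, -0.007],0],
[[-0.0086, 0.0369, 0.0033],[-0.069, -0.024, -0.007],0],
[[-0.0088, 0.0364, 0.006],[-0.069, -0.024, -0.007],0],
[[-0.0089, 0.0359, 0.0087],[-0.069, -0.024, -0.007],0],
[[-0.0088, 0.0352, 0.0113],[-0.069, -0.024, -0.007],0],
end err [ 0.03 -0.03  0.04] [ 0.0022 -0.0026  0.0009]
```

>>> step_arm([
  [[-0.01, 0, -0.002], [0, 0, 0], 0],
  [[-0.036, 0, -0.0073], [0, 0, 0], 0],
  [[-0.036, 0, -0.0073], [0, 0, 0], 0],
  [[-0.041, 0, -0.0083], [0, 0, 0], 0],
])

```text
time_s: 18.18
ee_pos: [496.9, -313.0, 131.9]
tool_rot: [0.353, 1.744, -0.29]
ft_force: [0.7, -0.9, 0.1]
width: 87.9
```

>>> step_arm([
  [[-0.0074, 0.0364, -0.0077], [-0.069, -0.024, -0.007], 0],
  [[-0.0078, 0.0369, -0.005], [-0.069, -0.024, -0.007], 0],
  [[-0.0081, 0.037, -0.0023], [-0.069, -0.024, -0.007], 0],
  [[-0.0085, 0.037, 0.0005], [-0.069, -0.024, -0.007], 0],
  [[-0.0086, 0.0369, 0.0033], [-0.069, -0.024, -0.007], 0],
  [[-0.0088, 0.0364, 0.006], [-0.069, -0.024, -0.007], 0],
  [[-0.0089, 0.0359, 0.0087], [-0.069, -0.024, -0.007], 0],
  [[-0.0088, 0.0352, 0.0113], [-0.067, -0.026, -0.006], 0],
])

```text
time_s: 19.18
ee_pos: [565.7, -24.2, 201.2]
tool_rot: [-0.122, 1.566, 0.121]
ft_force: [1.4, -0.0, 0.2]
width: 88.2
```

Run:
```python
from h import *
im=env.grab_frame("top");cv2.imwrite("pics/top15.png",im)
st()
im=env.grab_frame("wrist"); cv2.imwrite("pics/w15.png",im)
```

```text
t 19.23 p [566.4 -20.6 202.4] yaw/pitch/roll [1.601e-01 4.100e-03 1.000e-04] F [0.1 2.7 0.7] M [ 0.14 -0.    0.01] w 88.0 q [-0.24  0.43  1.43  0.    1.28 -1.98]
```

View pics/top15.png

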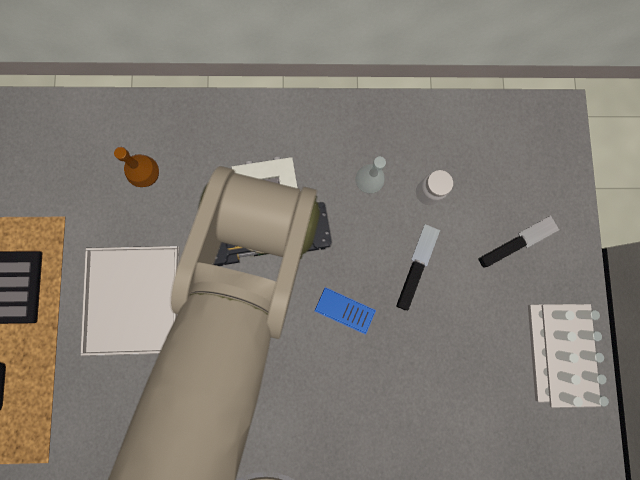

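View pics/w15.png

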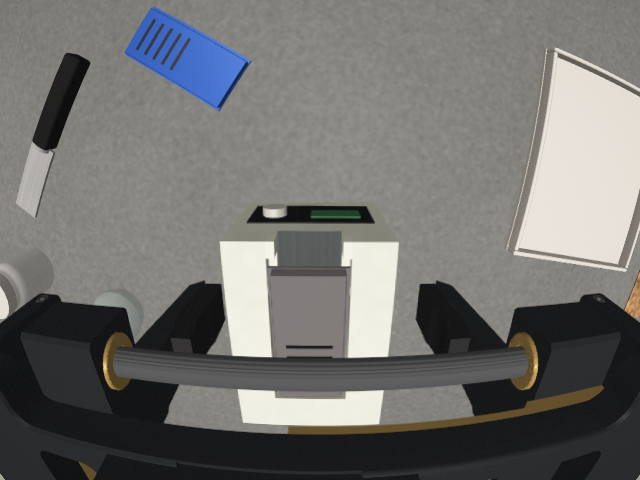

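Run:
```python
from h import *
st()
plan([595.6,-25.6,150],tool(UY,-.117),4,0,np.array([565.7,-25.7,200]),tool(UY,0))
```

```text
t 19.27 p [566.  -22.7 201.8] yaw/pitch/roll [ 0.1569  0.0023 -0.0004] F [ 0.1 -0.4  1.1] M [ 0.01 -0.03  0.01] w 88.1 q [-0.25  0.43  1.43  0.    1.28 -1.98]
[[0.0125, -0.0011, 0.0074],[0.0, 0.029, 0.0],0],
[[0.0123, -0.0011, 0.0077],[0.0, 0.029, 0.0],0],
[[0.012, -0.0011, 0.0081],[0.0, 0.029, 0.0],0],
[[0.0118, -0.0011, 0.0085],[0.0, 0.029, 0.0],0],
end err [ 0.   -0.03 -0.04] [ 0.     0.001 -0.   ]
```

>>> step_arm([
  [[0.0125, -0.0011, 0.0074], [0, 0.029, 0], 0],
  [[0.0123, -0.0011, 0.0077], [0, 0.029, 0], 0],
  [[0.012, -0.0011, 0.0081], [0, 0.029, 0], 0],
  [[0.0118, -0.0011, 0.0085], [0, 0.03, 0], 0],
  [[0, 0, 0], [0, 0, 0], 0],
  [[0, 0, 0], [0, 0, 0], 0],
])

```text
time_s: 20.02
ee_pos: [595.3, -25.8, 150.7]
tool_rot: [-0.128, 1.684, 0.114]
ft_force: [-0.2, -0.7, -0.1]
width: 88.1
```

Run:
```python
from h import *
st()
im=env.grab_frame("wrist"); cv2.imwrite("pics/w16.png",im[220:440,160:480])
im=env.grab_frame("scene"); cv2.imwrite("pics/s16.png",cv2.resize(im[180:300,270:410],None,fx=5,fy=5,interpolation=cv2.INTER_CUBIC))
plan([595.6,-25.6,119.8],tool(UY,-.117),4,0)
```

```text
t 20.02 p [595.3 -25.8 150.7] yaw/pitch/roll [ 0.1517 -0.1167 -0.0002] F [-0.2 -0.7 -0.1] M [ 0.04 -0.06  0.04] w 88.1 q [-0.22  0.61  1.29 -0.04  1.35 -1.93]
[[0.0077, 0.0, 0.001],[-0.0, 0.0, 0.0],0],
[[0.0077, 0.0, 0.0009],[-0.0, 0.0, 0.0],0],
[[0.0077, 0.0, 0.001],[-0.0, 0.0, 0.0],0],
[[0.0078, 0.0, 0.001],[-0.0, 0.0, 0.0],0],
end err [-0.04  0.01  0.05] [-0.0002  0.0006  0.0003]
```

View pics/w16.png

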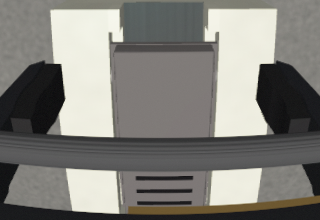

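View pics/s16.png

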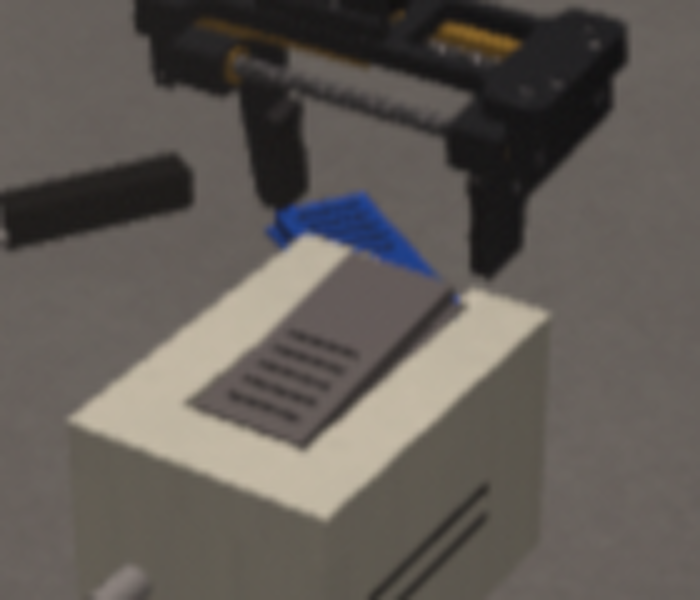

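>>> step_arm([
  [[0.0095, 0, 0.0012], [0, 0, 0], 0],
  [[0.0095, 0, 0.0012], [0, 0, 0], 0],
  [[0.008, 0, 0.001], [0, 0, 0], 0],
  [[0.0025, 0, 0.0003], [0, 0, 0], 0],
  [[0, 0, 0], [0, 0, 0], 0],
])

```text
time_s: 20.75
ee_pos: [595.7, -25.3, 120.2]
tool_rot: [-0.128, 1.685, 0.114]
ft_force: [-0.1, 0.3, 0.7]
width: 88.0
```

>>> step_arm([
  [[0.0005, 0, 0], [0, 0, 0], 80],
  [[0, 0, 0], [0, 0, 0], 255],
  [[0, 0, 0], [0, 0, 0], 255],
  [[0, 0, 0], [0, 0, 0], 255],
  [[0, 0, 0], [0, 0, 0], 255],
  [[0, 0, 0], [0, 0, 0], 255],
  [[0, 0, 0], [0, 0, 0], 255],
])

```text
time_s: 21.62
ee_pos: [595.3, -24.9, 119.8]
tool_rot: [-0.128, 1.686, 0.115]
ft_force: [-3.5, 5.1, 2.5]
width: 49.5
```

Run:
```python
from h import *
st()
im=env.grab_frame("scene"); cv2.imwrite("pics/s17.png",cv2.resize(im[180:300,270:410],None,fx=5,fy=5,interpolation=cv2.INTER_CUBIC))
```

```text
t 21.62 p [595.3 -24.9 119.8] yaw/pitch/roll [ 0.1525 -0.1183  0.0009] F [-3.5  5.1  2.5] M [ 0.69  0.47 -0.09] w 49.5 q [-0.22  0.64  1.33 -0.04  1.29 -1.93]
```

View pics/s17.png

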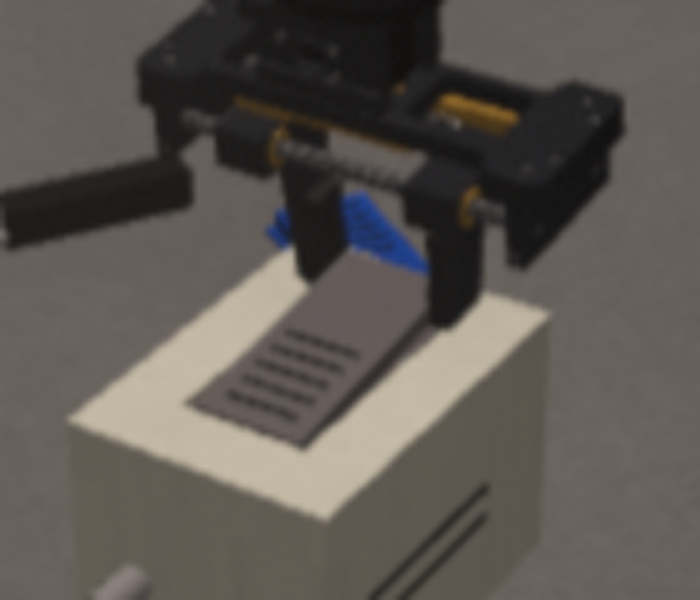

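>>> step_arm([
  [[-0.004, 0, -0.0005], [0, 0, 0], 255],
  [[-0.008, 0, -0.001], [0, 0, 0], 255],
  [[-0.012, 0, -0.0014], [0, 0, 0], 255],
  [[-0.015, 0, -0.0018], [0, 0, 0], 255],
  [[-0.015, 0, -0.0018], [0, 0, 0], 255],
])

```text
time_s: 22.3
ee_pos: [595.7, -25.5, 175.7]
tool_rot: [-0.129, 1.684, 0.114]
ft_force: [-0.4, 0.2, -0.1]
width: 49.8
```

Run:
```python
from h import *
st()
im=env.grab_frame("scene"); cv2.imwrite("pics/s18.png",cv2.resize(im[160:300,270:430],None,fx=5,fy=5*6/7,interpolation=cv2.INTER_CUBIC))
```

```text
t 22.3 p [595.7 -25.5 175.7] yaw/pitch/roll [ 0.1521 -0.1167 -0.0004] F [-0.4  0.2 -0.1] M [-0.11 -0.03 -0.02] w 49.8 q [-0.22  0.58  1.26 -0.04  1.4  -1.93]
```

View pics/s18.png

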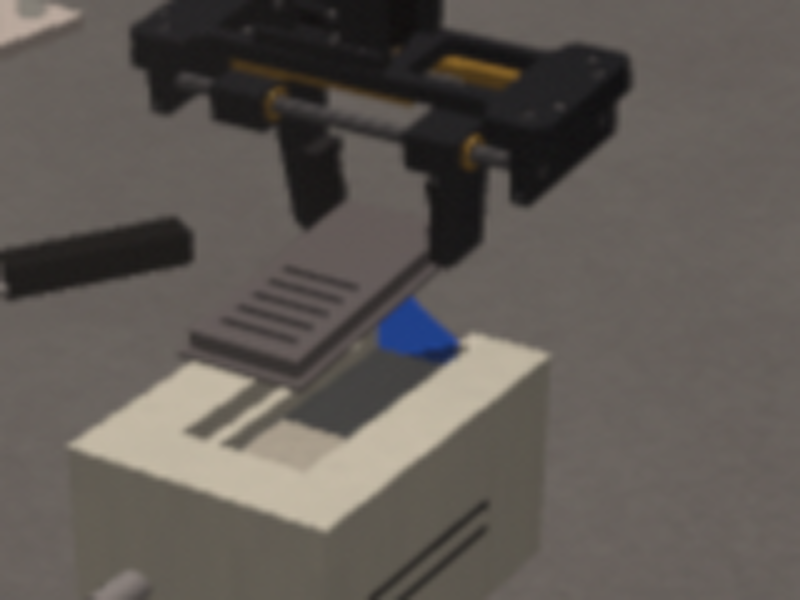

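Run:
```python
from h import *
from scipy.optimize import least_squares
px=(np.array([(55,42),(508,32),(497,562),(32,573)],float)+.5)/5-.5+[75,240]
P=np.array([[110,95,22],[110,-95,22],[-110,-95,22],[-110,95,22]],float)
def f(v): return (proj("top",P@R.from_euler('z',v[2]).as_matrix().T+[v[0],v[1],0])-px).ravel()
r=least_squares(f,[470,275,0]);print(r.x.round(3),np.abs(r.fun).max())
x,y,t=r.x
tgt=np.array([x-45*np.cos(t),y-45*np.sin(t)]);print(tgt)
p0,r0,_=pose()
p1,r1=plan([*tgt,150],tool(t,0),10,255)
```

```text
[4.70527e+02 2.74544e+02 1.20000e-02] 1.0164513753847046
[425.53038115 273.98811704]
[[0.0041, 0.0322, -0.012],[0.014, -0.011, 0.001],255],
[[0.004, 0.032, -0.0124],[0.014, -0.011, 0.001],255],
[[0.0039, 0.0319, -0.0129],[0.014, -0.011, 0.001],255],
[[0.0038, 0.0317, -0.0135],[0.014, -0.011, 0.001],255],
[[0.0037, 0.0314, -0.0139],[0.014, -0.011, 0.001],255],
[[0.0035, 0.0313, -0.0144],[0.014, -0.011, 0.001],255],
[[0.0034, 0.0311, -0.0148],[0.014, -0.011, 0.001],255],
[[0.0033, 0.0308, -0.0154],[0.014, -0.011, 0.001],255],
[[0.0031, 0.0306, -0.0158],[0.014, -0.011, 0.001],255],
[[0.003, 0.0304, -0.0162],[0.014, -0.011, 0.001],255],
end err [-0.02  0.03 -0.01] [-0.0004 -0.0035 -0.0002]
```

>>> step_arm([
  [[0.0041, 0.0322, -0.012], [0.014, -0.011, 0.001], 255],
  [[0.004, 0.032, -0.0124], [0.014, -0.011, 0.001], 255],
  [[0.0039, 0.0319, -0.0129], [0.014, -0.011, 0.001], 255],
  [[0.0038, 0.0317, -0.0135], [0.014, -0.011, 0.001], 255],
  [[0.0037, 0.0314, -0.0139], [0.014, -0.011, 0.001], 255],
  [[0.0035, 0.0313, -0.0144], [0.014, -0.011, 0.001], 255],
  [[0.0034, 0.0311, -0.0148], [0.014, -0.011, 0.001], 255],
  [[0.0033, 0.0308, -0.0154], [0.014, -0.011, 0.001], 255],
])

```text
time_s: 23.35
ee_pos: [458.2, 215.2, 153.2]
tool_rot: [-0.032, 1.599, 0.031]
ft_force: [-0.1, 0.1, -0.7]
width: 49.2
```

>>> step_arm([
  [[0.0031, 0.0306, -0.0158], [0.014, -0.011, 0.001], 255],
  [[0.003, 0.0304, -0.0162], [0.014, -0.014, 0.001], 255],
  [[0.02, 0, 0], [0, 0, 0], 255],
  [[0.03, 0, 0], [0, 0, 0], 255],
  [[0.03, 0, 0], [0, 0, 0], 255],
  [[0.02, 0, 0], [0, 0, 0], 255],
  [[0, 0, 0], [0, 0, 0], 255],
])

```text
time_s: 24.22
ee_pos: [423.6, 274.2, 46.9]
tool_rot: [-0.009, 1.577, 0.01]
ft_force: [-0.1, 0.4, -1.4]
width: 49.5
```

Run:
```python
from h import *
st()
im=env.grab_frame("scene"); cv2.imwrite("pics/s19.png",cv2.resize(im[220:380,400:600],None,fx=4,fy=4,interpolation=cv2.INTER_CUBIC))
im=env.grab_frame("top"); cv2.imwrite("pics/t19.png",cv2.resize(im[200:380,60:300],None,fx=3,fy=3,interpolation=cv2.INTER_CUBIC))
```

```text
t 24.23 p [423.6 274.2  46.9] yaw/pitch/roll [ 0.0119 -0.0066  0.0006] F [-0.1  0.4 -1.4] M [ 0.02  0.13 -0.  ] w 49.5 q [ 0.34  0.52  1.77  0.    0.87 -1.24]
```

View pics/s19.png

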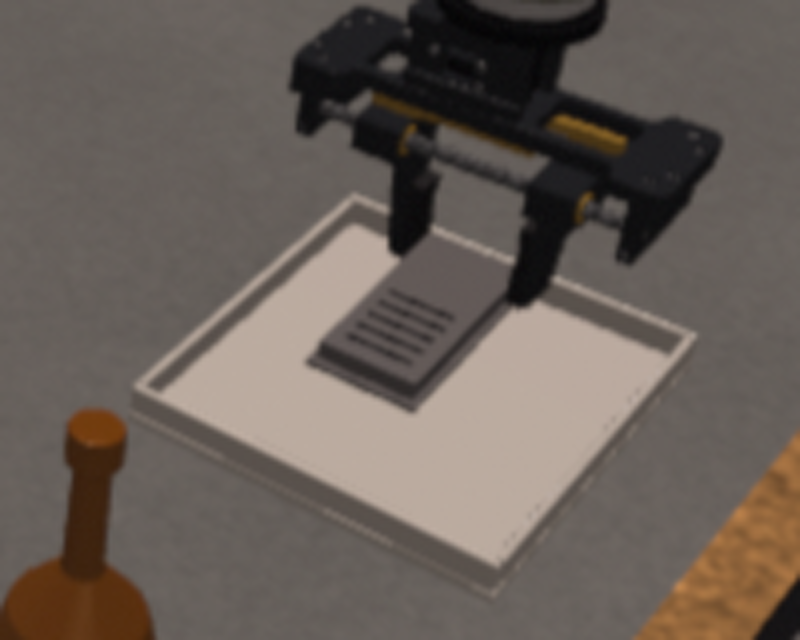

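View pics/t19.png

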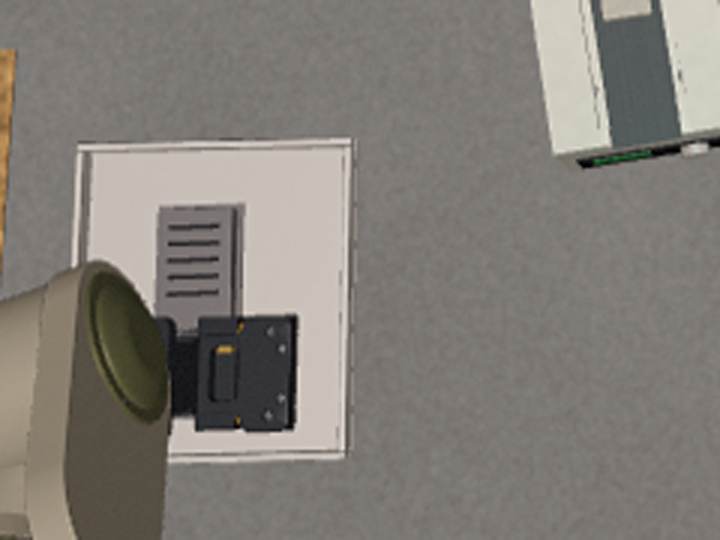

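>>> step_arm([
  [[0.012, 0, 0], [0, 0, 0], 255],
  [[0.012, 0, 0], [0, 0, 0], 255],
  [[0.007, 0, 0], [0, 0, 0], 255],
  [[0.003, 0, 0], [0, 0, 0], 255],
  [[0.0, 0, 0], [0, 0, 0], 255],
])

```text
time_s: 24.95
ee_pos: [423.9, 274.4, 13.4]
tool_rot: [-0.008, 1.576, 0.01]
ft_force: [0.7, -0.2, -0.6]
width: 49.3
```

>>> step_arm([
  [[0.002, 0, 0], [0, 0, 0], 255],
  [[0.001, 0, 0], [0, 0, 0], 255],
  [[0.0, 0, 0], [0, 0, 0], 255],
])

```text
time_s: 25.32
ee_pos: [423.9, 274.4, 10.5]
tool_rot: [-0.008, 1.575, 0.01]
ft_force: [0.3, 1.1, -0.9]
width: 49.3
```

Run:
```python
from h import *
st()
im=env.grab_frame("scene"); cv2.imwrite("pics/s20.png",cv2.resize(im[220:380,400:600],None,fx=4,fy=4,interpolation=cv2.INTER_CUBIC))
```

```text
t 25.32 p [423.9 274.4  10.5] yaw/pitch/roll [ 0.012  -0.0046  0.0013] F [ 0.3  1.1 -0.9] M [-0.    0.02 -0.06] w 49.3 q [ 0.34  0.58  1.78  0.    0.78 -1.24]
```

View pics/s20.png

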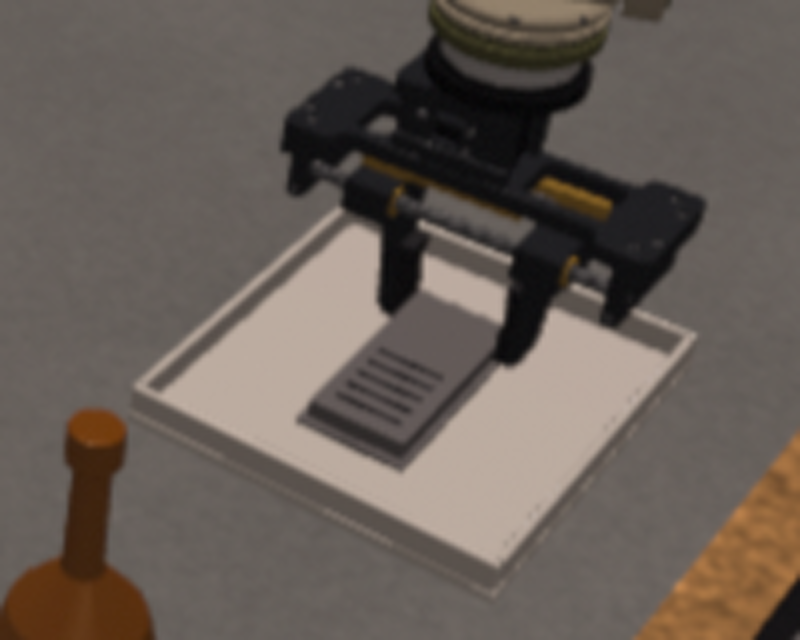

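Essentially on the floor. One more mm, then release and withdraw.

>>> step_arm([
  [[0.001, 0, 0], [0, 0, 0], 255],
  [[0, 0, 0], [0, 0, 0], 255],
  [[0, 0, 0], [0, 0, 0], 140],
  [[0, 0, 0], [0, 0, 0], 0],
  [[0, 0, 0], [0, 0, 0], 0],
  [[0, 0, 0], [0, 0, 0], 0],
])

```text
time_s: 26.12
ee_pos: [423.9, 274.4, 9.5]
tool_rot: [-0.008, 1.575, 0.01]
ft_force: [-0.4, -0.2, 0.4]
width: 77.1
```

>>> step_arm([
  [[-0.015, 0, 0], [0, 0, 0], 0],
  [[-0.04, 0, 0], [0, 0, 0], 0],
  [[-0.05, 0, 0], [0, 0, 0], 0],
  [[-0.05, 0, 0], [0, 0, 0], 0],
  [[0, 0, -0.05], [0, 0, 0], 0],
  [[0, 0, 0], [0, 0, 0], 0],
])

```text
time_s: 26.88
ee_pos: [372.5, 273.7, 165.9]
tool_rot: [-0.009, 1.575, 0.012]
ft_force: [0.6, 0.1, 0.4]
width: 88.1
```

Run:
```python
from h import *
st()
im=env.grab_frame("scene"); cv2.imwrite("pics/s21.png",im)
im=env.grab_frame("top"); cv2.imwrite("pics/t21.png",im)
```

```text
t 26.88 p [372.5 273.7 165.9] yaw/pitch/roll [ 0.0136 -0.0042  0.0017] F [0.6 0.1 0.4] M [0.02 0.   0.  ] w 88.1 q [ 0.38  0.25  1.78  0.    1.11 -1.21]
```

View pics/s21.png

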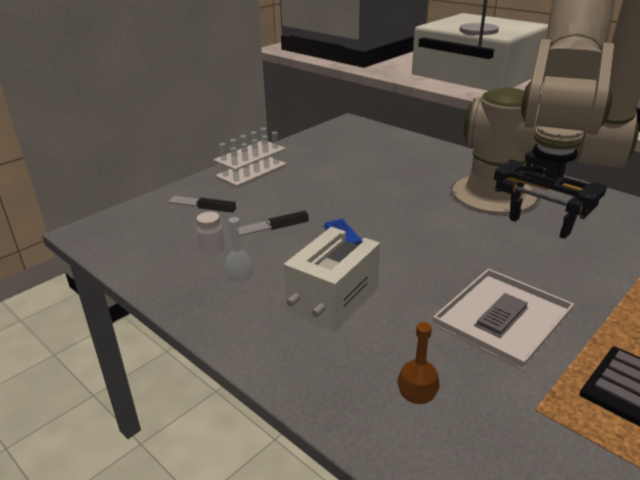

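View pics/t21.png

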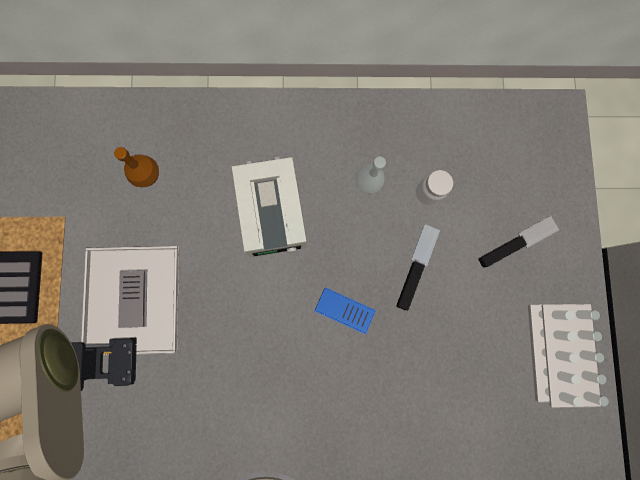

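The cover lies flat, stripes up, in the middle of the tray (top 132,297). The bar is on the bench (418,268), and the flasks and jar have not moved.

```bash
python3 -c "
from h import *
print(env.sign_off())"
```

```text
the job is handed in; nothing more can be done
None
```

The job is done and handed in at about 27 s of the 72 s allowed; no verdict was reported.

**What I did:** I picked up the bar nearest the base and pried the cover's front end up until it clicked and stayed propped. I laid the bar back on the bench near where it started. Then I gripped the cover by its raised end and set it down in the tray.

**What went wrong on the way:**
- **First pry:** it went too deep (about 69 mm) and lifted the cover's rear end instead. I lowered it, saw the cover seat flush again, and redid it with the blade about 36–48 mm in.
- **Wrist near its limit:** the last wrist joint came near its limit, so for the last part of the levering I let the bar turn in the grip, by about 0.2 rad.

**Last checks:**
- **Prop:** the cover stayed up, by roughly 12–14 mm as estimated from the pictures, with the bar withdrawn.
- **Final pictures:** the cover lies flat, top side up, in the middle of the tray. The bar is flat on the bench, clear of everything, and both flasks and the jar look unmoved.
- **Forces:** the wrist force stayed under about 10 N in every reading I took.
- **Disagreement:** heights worked out from the two fixed cameras came out about 4 mm low against the unit's known height. I corrected for that when checking the blade height before the insertion.

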